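# Put the bangles away by size and shut both boxes

### The arm

A 7-joint arm with a two-finger parallel gripper is mounted at the origin on the work surface. World frame = base frame: x ahead of the robot, y to its left, z up, the work surface at z = 0. Lengths are in m, angles in degrees, forces in N, time in s.
With the tool pointing down it reaches from about 0.425 to 0.95 m from the base axis. Payload 4.7 kg.
Tool frame: the origin (TCP) lies between the finger pads; the fingertips stand 17 mm ahead of it and the grasp point (between the pads) lies 2 mm behind it; z points along the fingers, y is the line along which they close (so a half turn about z gives the same grasp; the last joint's range is limited). The gripper opens to 85 mm and grips with 20 to 120 N. Pads are 22 mm wide; open, the fingers measure 114 mm over their backs; the gripper's body (76 mm by 85 mm) begins 54 mm behind the grasp point. The pads swing forward as they close: fully open they stand 13 mm farther back than shut.
Start: joints at [73.745, 26.849, -2.785, 87.806, 1.381, 65.374, -4.715], TCP at [0.17, -0.653, 0.211] pointing down, gripper open.
Joint ranges: [-148.3, 148.3], [-19.14, 114.17], [-79.39, 73.82], [5.75, 140.21], [-59.74, 239.74], [12.07, 113.84], [-152.46, 152.46]. Speed limits (degrees/s): [147.25, 147.25, 180, 180, 180, 180, 180].

### API

Orientations are given as a 3x3 rotation matrix whose columns are the frame's x, y, z axes.
In Python, from workcell import arm gives the robot as it stands.
- The arm moves only by the shell command python3 -m jog 'ROWS' [FORCE]. ROWS is JSON, a list that holds one entry, the list of rows, each a list of 7 numbers: the shift along the tool's x, y, z in mm, then the turn, a rotation vector about the tool's x, y, z in degrees, then the opening, from 0 (shut) to 1 (fully open). In form: [[[x, y, z, wx, wy, wz, gripper], ...]]. A call has 1 to 8 rows; each row shifts and turns the commanded pose from where the row before left it, along the tool's axes as they then stand; what a row does not reach is not made up. A row lasts 1/8 s, in which the tool goes at most 62.5 mm and 10.7 degrees, less where a joint would pass 70% of its speed; a pose out of reach is approached as far as the arm can. A call is refused whole if a number of a shift passes 62.5 or a number of a turn 10.7, either way. A call with a gripper value outside its range is refused whole. The fingers move at their own pace and stop on an object; FORCE is the grip in N (left out, the last holds). Time passes only in rows, so rows that do not move let the fingers close. It gives the time, the measured TCP pose, the force, the opening and the grip force at its end, in the units of the state.
- arm.get_state(): the state, without advancing time (a new reading comes with each control period).
- arm.grab_frame(name): name is "scene" or "top"; returns the picture (384x512x3 uint8, red, green, blue); there is no depth.
- arm.get_calibration(name): a dict with "camera_matrix" (3x3 intrinsics, pixels), "world_to_cam" (4x4, takes a point from world to camera coordinates). Camera axes: x right, y up, looking along -z (the intrinsics and any distortion apply to the point x, -y, -z); pixel columns grow to the right and rows downward; lengths in m; the calibration is good to about 2 mm. A picture is of the moment at which its call begins. get_calibration takes no time and is no camera call.
- arm.close_job(): hands the job in; it is judged then, once.
The state is a dict: "time_s": time; "qpos": joint angles; "dq": joint speeds; "effort": joint torques, N m; "eef_pos": TCP position; "ee_rot": TCP orientation; "wrist_force": force on the tool from outside, world axes, zero at the start; "moment": the same for the moment, N m; "opening": finger opening in m; "grip_force": force on a finger pad.
Only numpy, scipy, OpenCV 4.12 (cv2) and the standard library are available. Lean on these libraries where they do the work, as an engineer would, in place of code of your own. Each camera call takes 0.05 s, during which the arm holds its last target. There are 200 camera calls.

### The job

Put the bangles away: lift the glass lid of the dark display case gently back until it rests on its stop, lay every adult (large, 76 mm) bangle flat on the floor of the case, side by side, and then lower the lid gently until it is fully shut, without letting it drop. Every child (small, 62 mm) bangle goes flat on the floor of the front well of the light wooden box, whose cover you slide back to load and then slide fully home over the well. Leave the ring box and the lacquer bottle standing where they are.

Things in the scene. Friction and masses are not known exactly. Their poses are not given: they have to be found in the camera images.
- A1: turquoise resin bangle, an adult size: a plain flat ring 76 mm outside, 60 mm inside (band 8 mm thick), 16 mm high. The origin is the centre of the ring's underside; z is its axis. May be absent
- A1_mid (a point): centre of bangle A1, 8 mm above its underside when it lies flat
- A2: coral red resin bangle, an adult size: a plain flat ring 76 mm outside, 60 mm inside (band 8 mm thick), 16 mm high. The origin is the centre of the ring's underside; z is its axis. May be absent
- A2_mid (a point): centre of bangle A2, 8 mm above its underside when it lies flat
- A3: amber yellow resin bangle, an adult size: a plain flat ring 76 mm outside, 60 mm inside (band 8 mm thick), 16 mm high. The origin is the centre of the ring's underside; z is its axis. May be absent
- A3_mid (a point): centre of bangle A3, 8 mm above its underside when it lies flat
- C1: turquoise resin bangle, a child size: a plain flat ring 62 mm outside, 46 mm inside (band 8 mm thick), 16 mm high. The origin is the centre of the ring's underside; z is its axis. May be absent
- C1_mid (a point): centre of bangle C1, 8 mm above its underside when it lies flat
- C2: coral red resin bangle, a child size: a plain flat ring 62 mm outside, 46 mm inside (band 8 mm thick), 16 mm high. The origin is the centre of the ring's underside; z is its axis. May be absent
- C2_mid (a point): centre of bangle C2, 8 mm above its underside when it lies flat
- case: dark wooden display case with a glass lid, fixed: 196 (along x) x 236 mm, rim 50 mm high, walls 8 mm; inside 180 x 220 mm, flat cream floor 8 mm above the table, no dividers. Origin on the table under its centre; x points to its hinge side, away from the robot (within 0.12 rad), z up. Stands on the left or on the right
- case_lid (a joint): glass lid of the case, 196 mm deep, 10 mm thick, 0.3 kg: 0 shut, 1.70 rad open, leaning back on its stop. Lifted by its front edge; hinge line along the case's y, 98 mm behind the case's centre (towards its +x), 55 mm above the table. Let go short of upright it falls shut (slightly damped); past upright it leans back to the stop and stays
- lid_bar (a point): centre of the round brass pull bar on the lid's front edge: 12 mm diameter, parallel to the hinge, 230 mm from the hinge line, its centre 34 mm from the lid's front edge; about 95 mm of it is free between its two stems. Moves with the lid: 55 mm above the table when shut, about 283 mm when open
- box: light wooden box, fixed, 340 x 210 x 50 mm high: two wells one behind the other, one sliding cover. Origin on the table under the centre of the FRONT well (nearer the robot), 85 mm behind the front face; x along the slide, away from the robot, z up. Front well 154 (along x) x 190 mm inside, flat blue floor 8 mm above the table; rear well full of ring foam. On the left or on the right
- cover (a joint): wooden sliding cover of the box: 0 fully home over the front well, 0.162 m slid fully back over the rear well (front well then all open). Slides along the box's x with about 1 N of friction and stays where left. Its top is 45 mm above the table, 5 mm below the box's side walls
- cover_grip (a point): middle of the upright wooden grip bar on the cover: 14 mm thick along the slide, 70 mm long across it, 22 mm high above the cover (45 to 67 mm above the table; this point is at 56 mm). Moves with the cover; 35 mm in front of the front well's centre when the cover is home
- ringbox: bystander: closed black ring box, 52 x 52 mm, 40 mm high, beside the bangles on the mat; origin at the centre of its underside. Not part of the job
- lacquer: bystander: white spray bottle with a yellow label, 52 mm diameter, 170 mm high, standing at the left; origin at the centre of its foot. Not part of the job
- pad: grey sorting mat, 390 x 230 mm, 3 mm thick, fixed to the table, on which the bangles start; origin under its centre
Things that resemble listed ones, but are neither listed nor needed, are in the scene too. There is more than one size of the A3; the one meant has the size given above.

How it is judged:
By the outcome, as a careful person would: the job done as asked, in the order asked, and still so for the second after the job is handed in, with the robot touching nothing.
Of A1, A2, A3 only 2 to 3 are there at a start; the rules pass over those that are not, and their reading is None.
Of C1, C2 only 1 to 2 are there at a start; the rules pass over those that are not, and their reading is None.
At some moment in a run one of A1, A2, A3, C1, C2 may be knocked a few centimetres aside while the robot is not near it.
It also fails if it takes over 210 s, if anything falls off the work surface, if the arm or the gripper's body presses on something with over 40 N, if the wrist force passes 120 N, or if a joint passes its speed limit or range.

## Working session

There is one attempt and no reset: what is moved stays moved. The work goes in short steps, Python scripts to look and compute and a shell command to move; the robot and the scene stay as the last step left them, time stands still between calls to the robot, and variables do not carry over. Pictures are saved under pics/ and viewed, at most 14 in all, crops included, and the job is handed in when it is done.

```bash
ls; mkdir -p pics
python3 - <<'E'
from workcell import arm
import cv2,numpy as np
s=arm.get_state();print({k:np.round(v,3).tolist() for k,v in s.items()})
for n in("scene","top"):
    c=arm.get_calibration(n);print(n,{k:np.round(v,4).tolist() if not isinstance(v,str) else v for k,v in c.items()})
    f=arm.grab_frame(n);cv2.imwrite(f"pics/{n}0.png",cv2.resize(f[:,:,::-1],(800,600),interpolation=cv2.INTER_CUBIC));np.save(f"{n}0.npy",f)
E
```

```text
pics
{'time_s': 0.0, 'qpos': [73.745, 26.902, -2.784, 87.876, 1.382, 65.376, -4.717], 'dq': [-0.032, 0.059, 0.07, 0.02, 0.07, 0.013, -0.038], 'effort': [0.0, -51.032, -0.047, -23.771, 0.011, 0.008, 0.0], 'eef_pos': [0.17, -0.653, 0.21], 'ee_rot': [[0.968, 0.252, -0.001], [0.252, -0.968, 0.002], [-0.0, -0.002, -1.0]], 'wrist_force': [-0.493, 0.244, -0.532], 'moment': [-0.036, 0.047, -0.023], 'grip_force': 0.0, 'opening': 0.086}
scene {'camera_matrix': [[486.5131, 0.0, 258.3069], [0.0, 486.5131, 191.1399], [0.0, 0.0, 1.0]], 'world_to_cam': [[-0.7706, 0.6371, -0.0131, 0.3085], [-0.4903, -0.5796, 0.6509, 0.2517], [0.4071, 0.5081, 0.759, -1.5452], [0.0, 0.0, 0.0, 1.0]]}
top {'camera_matrix': [[398.9761, 0.0, 257.8656], [0.0, 398.9761, 188.0663], [0.0, 0.0, 1.0]], 'world_to_cam': [[-0.0262, -0.9996, -0.0094, 0.1563], [0.9961, -0.0269, 0.0836, -0.5145], [-0.0838, -0.0072, 0.9965, -1.251], [0.0, 0.0, 0.0, 1.0]]}
```

View pics/scene0.png

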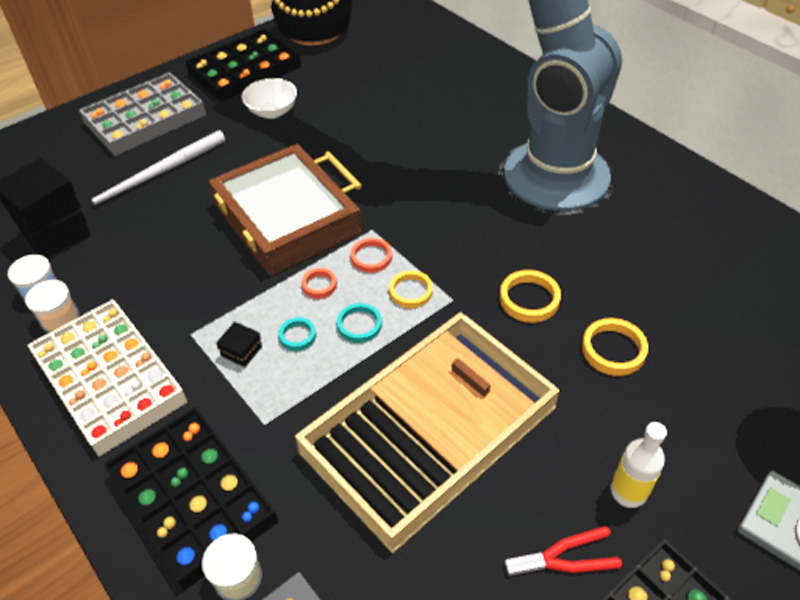

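View pics/top0.png

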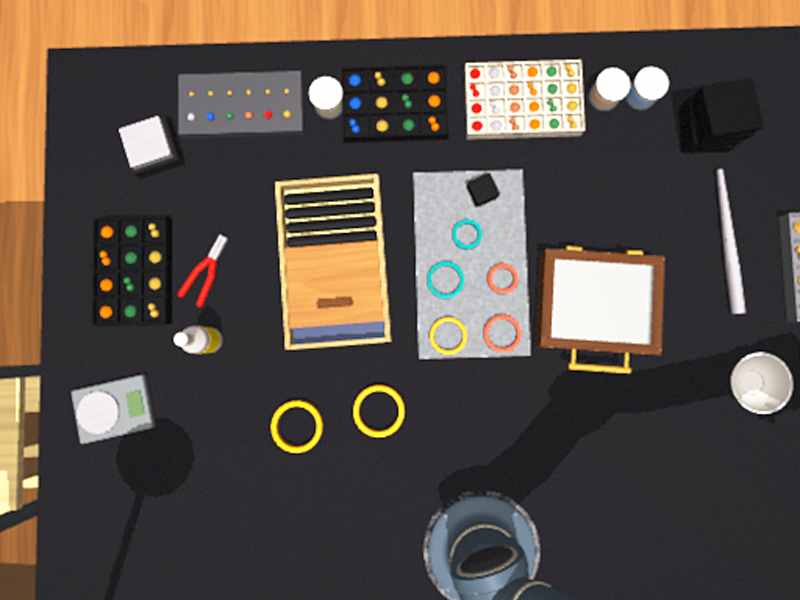

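The scene view shows turquoise and coral bangles in two sizes and one yellow bangle on the mat, with two bigger yellow decoys off it. In the top view the case is on the right with its bar at (600,368), the box is on the left with its cover grip at (335,302) and already partly back, and the ring box is at (483,189).

```bash
cat > h.py <<'E'
from workcell import arm
import cv2,numpy as np
CAL={n:arm.get_calibration(n) for n in("scene","top")}
def ray(n,uv):
    K=np.array(CAL[n]["camera_matrix"]);T=np.array(CAL[n]["world_to_cam"]);R=T[:3,:3]
    d=np.linalg.inv(K)@[uv[0],uv[1],1.];d=R.T@(d*[1,-1,-1]);return -R.T@T[:3,3],d/np.linalg.norm(d)
def plane(n,uv,z):
    o,d=ray(n,uv);return o+d*(z-o[2])/d[2]
def tri(a,b):
    o1,d1=ray("scene",a);o2,d2=ray("top",b)
    t=np.linalg.lstsq(np.c_[d1,-d2],o2-o1,rcond=None)[0];p,q=o1+d1*t[0],o2+d2*t[1]
    return (p+q)/2,np.linalg.norm(p-q)*1000
def px(n,p):
    K=np.array(CAL[n]["camera_matrix"]);T=np.array(CAL[n]["world_to_cam"]);c=T[:3,:3]@p+T[:3,3];u=K@(c*[1,-1,-1]);return u[:2]/u[2]
HUE=dict(turq=((83,110,90),(97,255,255)),red=((1,110,120),(11,210,255)),yel=((20,150,120),(32,255,255)))
def rings(n,img,col,amin=60):
    m=cv2.inRange(cv2.cvtColor(img,cv2.COLOR_RGB2HSV),*HUE[col])
    out=[]
    for c in cv2.findContours(m,cv2.RETR_EXTERNAL,cv2.CHAIN_APPROX_NONE)[0]:
        h=cv2.convexHull(c)
        if cv2.contourArea(h)<150:continue
        e=cv2.fitEllipse(h);out.append((cv2.moments(h)["m10"]/cv2.moments(h)["m00"],cv2.moments(h)["m01"]/cv2.moments(h)["m00"],cv2.contourArea(h),e[1]))
    return out
def shot(n):return arm.grab_frame(n)
def findrings(zmid=.011):
    I={n:shot(n) for n in("scene","top")}
    for col in HUE:
        S=rings("scene",I["scene"],col);T=rings("top",I["top"],col)
        for t in T:
            p0=plane("top",t[:2],zmid)
            if not(.2<p0[0]<1 and abs(p0[1])<.6):continue
            b=min(S,key=lambda s:np.linalg.norm(plane("scene",s[:2],zmid)-p0),default=None)
            if b is None:continue
            p,e=tri(b[:2],t[:2])
            dist=np.linalg.norm(p0-ray("top",t[:2])[0])
            print(col,"top@zmid",p0[:2].round(4),"tri",p.round(4),"err %.1f"%e,"dia mm",np.round(np.array(t[3])*dist/399*1000,0),"scn",np.round(b[:2]),"top",np.round(t[:2]))
    return I
E
python3 - <<'E'
from h import *
findrings()
for n in("scene","top"):
    im=np.load(n+"0.npy");hsv=cv2.cvtColor(im,cv2.COLOR_RGB2HSV)
    pts={"scene":dict(bar=(352,188),grip=(470,377),case=(240,240),box=(480,325),hing=(220,200)),"top":dict(bar=(600,369),grip=(335,302),case=(655,255),box=(382,260),hing=(574,248))}[n]
    for k,(u,v) in pts.items():
        print(n,k,hsv[int(v*.64),int(u*.64)])
t=np.load("top0.npy");s=np.load("scene0.npy")
a=cv2.resize(t[145:260,330:440,::-1],(400,420),interpolation=cv2.INTER_CUBIC);b=cv2.resize(t[105:230,165:260,::-1],(390,420),interpolation=cv2.INTER_CUBIC)
cv2.imwrite("pics/tc.png",np.hstack([a,b]))
a=cv2.resize(s[85:185,125:240,::-1],(400,348),interpolation=cv2.INTER_CUBIC);b=cv2.resize(s[195:355,180:365,::-1],(400,348),interpolation=cv2.INTER_CUBIC)
cv2.imwrite("pics/sc.png",np.hstack([a,b]))
E
```

```text
turq top@zmid [0.5476 0.055 ] tri [0.5465 0.0559 0.0139] err 2.0 dia mm [74. 75.] scn [229. 206.] top [285. 179.]
turq top@zmid [0.6419 0.0072] tri [0.6406 0.008  0.0137] err 1.9 dia mm [61. 61.] scn [190. 213.] top [299. 149.]
red top@zmid [ 0.4347 -0.0574] tri [ 0.4335 -0.0559  0.0141] err 3.0 dia mm [76. 77.] scn [237. 163.] top [321. 213.]
red top@zmid [ 0.5473 -0.0625] tri [ 0.5463 -0.0615  0.0135] err 1.9 dia mm [62. 63.] scn [204. 181.] top [321. 178.]
red top@zmid [ 0.4926 -0.2657] tri [ 0.4895 -0.2523  0.0524] err 1.4 dia mm [258. 326.] scn [180. 126.] top [385. 193.]
yel top@zmid [0.2559 0.3669] tri [0.2562 0.3661 0.0212] err 2.6 dia mm [107. 110.] scn [394. 220.] top [189. 273.]
yel top@zmid [0.2826 0.1992] tri [0.2827 0.1996 0.021 ] err 2.5 dia mm [105. 107.] scn [339. 187.] top [242. 263.]
yel top@zmid [ 0.3709 -0.2535] tri [ 0.3707 -0.2379  0.0575] err 4.5 dia mm [ 52. 171.] scn [216. 110.] top [384. 231.]
yel top@zmid [0.4323 0.0534] tri [0.4314 0.0547 0.0188] err 2.3 dia mm [74. 74.] scn [263. 184.] top [286. 214.]
scene bar [ 20 160 195]
scene grip [ 10 158 123]
scene case [30  9 28]
scene box [17 54 76]
scene hing [ 24 146 245]
top bar [ 27 160 255]
top grip [ 11 161 160]
top case [  7 128 106]
top box [ 24  97 254]
top hing [ 21 174 235]
```

View pics/tc.png

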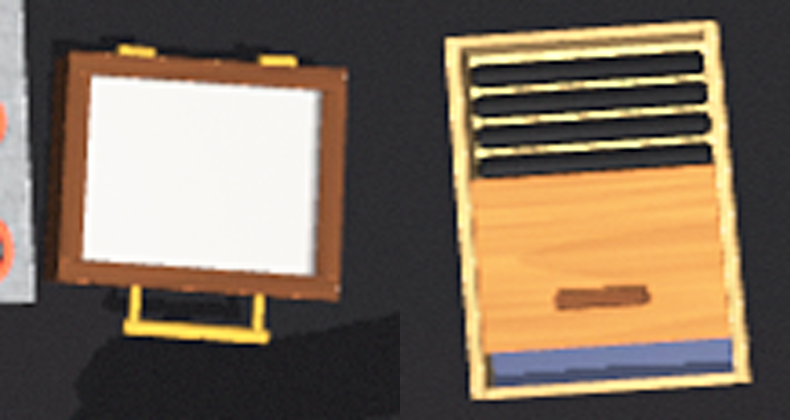

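View pics/sc.png

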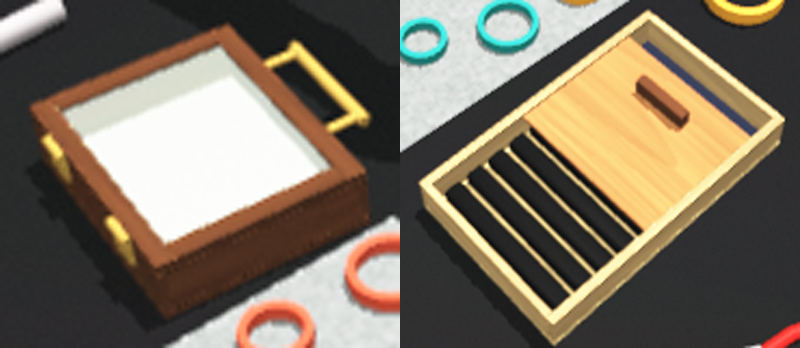

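The crops show the lid bar with ends about (125,327)–(268,337) in the left half, the rear hinges, the box corners, and the grip at (602,298); the cover is partly back, showing a blue strip of the well.

```bash
cat >> h.py <<'E'
tc=lambda u,v:(330+u*110/400-.5,145+v*115/420-.5)
tb=lambda u,v:(165+u*95/390-.5,105+v*125/420-.5)
sa=lambda u,v:(125+u*115/400-.5,85+v*100/348-.5)
sb=lambda u,v:(180+(u-400)*185/400-.5,195+v*160/348-.5)
E
python3 - <<'E'
from h import *
P=dict(barL=(sa(363,120),tc(130,327)),barR=(sa(296,47),tc(265,337)),
 c_hL=(sa(160,263),tc(70,53)),c_hR=(sa(35,107),tc(347,69)),c_fR=(sa(222,27),tc(340,299)),c_fL=(sa(366,174),tc(57,282)),
 b_fR=(sb(648,12),tb(350,382)),b_fL=(sb(784,120),tb(72,398)),b_bL=(sb(553,322),tb(46,38)),b_bR=(sb(423,185),tb(318,20)),
 grip=(sb(662,97),tb(202,297)),gripL=(sb(688,117),tb(157,300)),gripR=(sb(637,80),tb(248,294)))
Q={}
for k,(s,t) in P.items():
    p,e=tri(s,t);z=.062 if k[0]=='g' else .05 if k[0]=='b' and k[1]=='_' else .058
    Q[k]=plane("top",t,z);print(k,p.round(4),"err %.1f"%e,"top",Q[k][:2].round(4),"scn",plane("scene",s,z)[:2].round(4))
r=lambda a,b:(np.degrees(np.arctan2(*(Q[b]-Q[a])[[1,0]])).round(2),np.linalg.norm(Q[b]-Q[a]).round(4))
print("case",r("c_fL","c_hL"),r("c_fR","c_hR"),r("c_fR","c_fL"),r("c_hR","c_hL"),"bar",r("barR","barL"))
print("box",r("b_fL","b_bL"),r("b_fR","b_bR"),r("b_fR","b_fL"),r("b_bR","b_bL"))
# grips/bar by mask in top
t=np.load("top0.npy");hsv=cv2.cvtColor(t,cv2.COLOR_RGB2HSV)
m=cv2.inRange(hsv,(18,110,120),(32,255,255));w=np.zeros_like(m);w[230:245,355:412]=m[230:245,355:412]
ys,xs=np.nonzero(w);print("bar mask",xs.min(),xs.max(),ys.min(),ys.max(),cv2.minAreaRect(np.c_[xs,ys].astype(np.float32)))
m=cv2.inRange(hsv,(5,120,60),(13,255,200));w=np.zeros_like(m);w[180:205,195:235]=m[180:205,195:235]
ys,xs=np.nonzero(w);print("grip mask",cv2.minAreaRect(np.c_[xs,ys].astype(np.float32)),plane("top",(xs.mean(),ys.mean()),.06))
E
```

```text
barL [ 0.3641 -0.1826  0.0551] err 3.0 top [ 0.3653 -0.1829] scn [ 0.365  -0.1786]
barR [ 0.3532 -0.2941  0.0603] err 2.5 top [ 0.354  -0.2958] scn [ 0.3509 -0.2956]
c_hL [ 0.5957 -0.1396  0.0678] err 3.6 top [ 0.5986 -0.143 ] scn [ 0.5904 -0.1471]
c_hR [ 0.5748 -0.3736  0.063 ] err 7.3 top [ 0.5783 -0.3783] scn [ 0.5704 -0.3759]
c_fR [ 0.3847 -0.3611  0.0583] err 1.8 top [ 0.384  -0.3605] scn [ 0.3851 -0.3622]
c_fL [ 0.4044 -0.123   0.0585] err 0.3 top [ 0.4045 -0.1232] scn [ 0.404  -0.1233]
b_fR [0.4223 0.1708 0.0485] err 2.1 top [0.4231 0.17  ] scn [0.4225 0.1724]
b_fL [0.4134 0.3806 0.0522] err 1.2 top [0.4139 0.3806] scn [0.4117 0.3802]
b_bL [0.7506 0.3969 0.0563] err 2.9 top [0.7534 0.3972] scn [0.748  0.3956]
b_bR [0.7618 0.1892 0.0484] err 8.5 top [0.7647 0.1864] scn [0.7592 0.1932]
grip [0.5025 0.2796 0.067 ] err 2.9 top [0.5039 0.2792] scn [0.4989 0.2782]
gripL [0.4995 0.3149 0.0658] err 6.4 top [0.502  0.3132] scn [0.4952 0.3154]
gripR [0.5055 0.2444 0.0637] err 0.2 top [0.5057 0.2445] scn [0.5046 0.2436]
case (np.float64(-5.81), np.float64(0.1951)) (np.float64(-5.23), np.float64(0.1951)) (np.float64(85.08), np.float64(0.2382)) (np.float64(85.08), np.float64(0.2362)) bar (np.float64(84.3), np.float64(0.1134))
box (np.float64(2.81), np.float64(0.34)) (np.float64(2.75), np.float64(0.342)) (np.float64(92.5), np.float64(0.2108)) (np.float64(93.06), np.float64(0.2111))
bar mask 364 403 230 238 ((383.5, 234.0), (8.0, 39.0), 90.0)
grip mask ((213.91395568847656, 193.05328369140625), (5.884822845458984, 22.271791458129883), 84.80557250976562) [0.50355663 0.27902123 0.06      ]
```

```bash
cat > go.py <<'E'
# usage: go.py x y z yawdeg  -> remaining shift in present tool axes (mm) and turn about tool z
import sys;from h import *
x,y,z,a=map(float,sys.argv[1:5]);s=arm.get_state();R=np.array(s["ee_rot"]);p=np.array(s["eef_pos"])
cur=np.degrees(np.arctan2(R[1,1],R[0,1]));d=(a-cur+90)%180-90
def sh(ang):
    a=np.radians(ang);ty=np.array([np.cos(a),np.sin(a),0]);tz=np.array([0,0,-1.]);tx=np.cross(ty,tz)
    return (np.c_[tx,ty,tz].T@(np.array([x,y,z])-p)*1000).round(1)
print("t %.1f"%s["time_s"],"pos",p.round(4),"yaw %.1f"%cur,"F",np.round(s["wrist_force"],1),"open %.4f"%s["opening"],"grip %.1f"%s["grip_force"])
print("down axis",R[:,2].round(3),"turn wz %.1f"%-d,"shift BEFORE turn",sh(cur),"AFTER turn",sh(cur+d))
E
python3 -m jog '[[[0,0,0,0,0,-10,1],[0,0,0,0,0,-10,1],[0,0,0,0,0,-10,1],[0,0,0,0,0,-10,1],[0,0,0,0,0,-10,1],[0,0,0,0,0,-10,1],[0,0,0,0,0,-10,1],[0,0,0,0,0,0,1]]]'
python3 go.py .36 -.239 .15 -5.2
```

```text
time_s: 1.2
eef_pos: [0.1699, -0.6531, 0.2108]
ee_rot: [[0.096, 0.995, 0.0], [0.995, -0.096, 0.001], [0.001, 0.0, -1.0]]
wrist_force: [-0.5, 0.8, 0.1]
opening: 0.0856
grip_force: 0.0
t 1.2 pos [ 0.1699 -0.6531  0.2108] yaw -5.5 F [-0.5  0.8  0.1] open 0.0856 grip 0.0
down axis [ 0.     0.001 -1.   ] turn wz -0.3 shift BEFORE turn [430.5 149.3  60.8] AFTER turn [429.6 151.8  60.8]
```

```bash
python3 -m jog '[[[53.8,19,0,0,0,0,1],[53.8,19,0,0,0,0,1],[53.8,19,0,0,0,0,1],[53.8,19,0,0,0,0,1],[53.8,19,10,0,0,0,1],[53.8,19,20,0,0,0,0.8],[53.8,19,20,0,0,0,0.6],[53,17,10,0,0,0.3,0.5]]]' >/dev/null
python3 -m jog '[[[0,0,0,0,0,0,0.5],[0,0,0,0,0,0,0.5]]]' >/dev/null
python3 go.py .36 -.239 .061 -5.2
```

```text
t 2.5 pos [ 0.3599 -0.2402  0.1513] yaw -5.8 F [-0.8 -0.5 -0.4] open 0.0424 grip 0.0
down axis [ 0.    -0.001 -1.   ] turn wz -0.6 shift BEFORE turn [ 1.2 -0.1 90.3] AFTER turn [ 1.2 -0.1 90.3]
```

```bash
python3 -m jog '[[[1,0,25,0,0,-0.6,0.5],[0,0,25,0,0,0,0.5],[0,0,20,0,0,0,0.5],[0,0,10,0,0,0,0.5],[0,0,10,0,0,0,0.5],[0,0,0,0,0,0,0.5]]]' 20 >/dev/null
python3 go.py .36 -.239 .061 -5.2
python3 -m jog '[[[0,0,0,0,0,0,0.3],[0,0,0,0,0,0,0.1],[0,0,0,0,0,0,0],[0,0,0,0,0,0,0],[0,0,0,0,0,0,0],[0,0,0,0,0,0,0],[0,0,0,0,0,0,0]]]' 20 >/dev/null
python3 go.py .36 -.239 .061 -5.2
```

```text
t 3.2 pos [ 0.3598 -0.2389  0.0609] yaw -5.2 F [-0.1  1.7  0.2] open 0.0427 grip 0.0
down axis [-0.  0. -1.] turn wz 0.0 shift BEFORE turn [-0.   0.2 -0.1] AFTER turn [-0.   0.2 -0.1]
t 4.1 pos [ 0.36   -0.2386  0.0611] yaw -5.1 F [ 0.6 -0.4  0.1] open 0.0001 grip 0.0
down axis [ 0. -0. -1.] turn wz 0.1 shift BEFORE turn [-0.4  0.   0.1] AFTER turn [-0.4  0.   0.1]
```

Run:
```python
from h import *
t=shot("top");s=shot("scene")
a=cv2.resize(t[185:275,330:430,::-1],(400,360),interpolation=cv2.INTER_CUBIC);b=cv2.resize(s[70:160,170:270,::-1],(400,360),interpolation=cv2.INTER_CUBIC)
cv2.imwrite("pics/g1.png",np.hstack([a,b]))
```

```text
(no output)
```

View pics/g1.png

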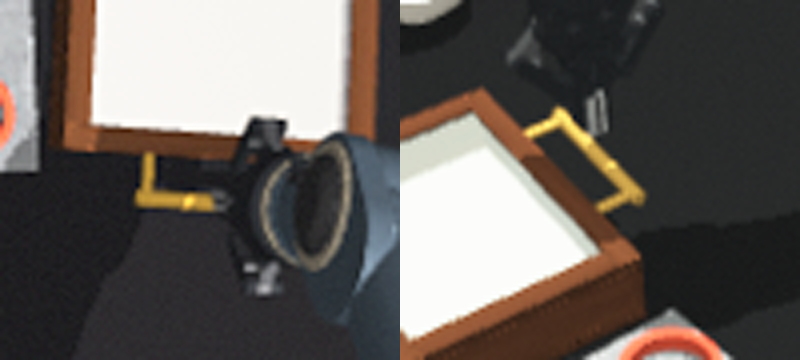

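The left half shows the gripper over the bar's right part; in the right half the fingertips end at about (600,135), short of the bar's middle line near (600,153), so the grasp missed. I'll project the tip to compare.

Run:
```python
from h import *
p=np.array(arm.get_state()["eef_pos"])
for n,o in(("scene",(170,70)),("top",(330,185))):
    for dz in(.017,0,-.03): 
        u=px(n,p-[0,0,dz]); print(n,dz,((u-o+.5)*4).round(0)+([400,0] if n=="scene" else [0,0]))
    for k in[(.36,-.239,.055),(.3653,-.1829,.058),(.354,-.2958,.058)]:
        u=px(n,np.array(k));print(n,"bar",k,((u-o+.5)*4).round(0)+([400,0] if n=="scene" else [0,0]))
```

```text
scene 0.017 [596. 169.]
scene 0 [594. 152.]
scene -0.03 [591. 121.]
scene bar (0.36, -0.239, 0.055) [595. 158.]
scene bar (0.3653, -0.1829, 0.058) [634. 195.]
scene bar (0.354, -0.2958, 0.058) [557. 116.]
top 0.017 [211. 202.]
top 0 [217. 203.]
top -0.03 [230. 205.]
top bar (0.36, -0.239, 0.055) [216. 203.]
top bar (0.3653, -0.1829, 0.058) [143. 198.]
top bar (0.354, -0.2958, 0.058) [292. 209.]
```

```bash
python3 -m jog '[[[0,0,-20,0,0,0,0],[0,0,-20,0,0,0,0],[0,-20,-20,0,0,0,0],[0,-20,-10,0,0,0,0],[0,0,0,0,0,0,0],[0,0,0,0,0,0,0]]]' >/dev/null
python3 - <<'E'
from h import *
p=np.array(arm.get_state()["eef_pos"]);print(p)
t=shot("top");s=shot("scene")
a=cv2.resize(t[185:275,330:430,::-1],(400,360),interpolation=cv2.INTER_CUBIC);b=cv2.resize(s[70:160,170:270,::-1],(400,360),interpolation=cv2.INTER_CUBIC)
for n,o,im in(("scene",(170,70),b),("top",(330,185),a)):
    for dz in(.017,0): 
        u=(px(n,p-[0,0,dz])-o+.5)*4;print(n,u);cv2.circle(im,tuple(int(i) for i in u),2,(0,0,255) if dz else (0,255,0),-1)
cv2.imwrite("pics/g2.png",np.hstack([a,b]))
E
```

```text
[ 0.32075545 -0.23516381  0.13101367]
scene [234.17216177  76.53488787]
scene [232.78105292  57.83691367]
top [237.73746801 260.15774304]
top [245.26632111 261.81305266]
```

View pics/g2.png

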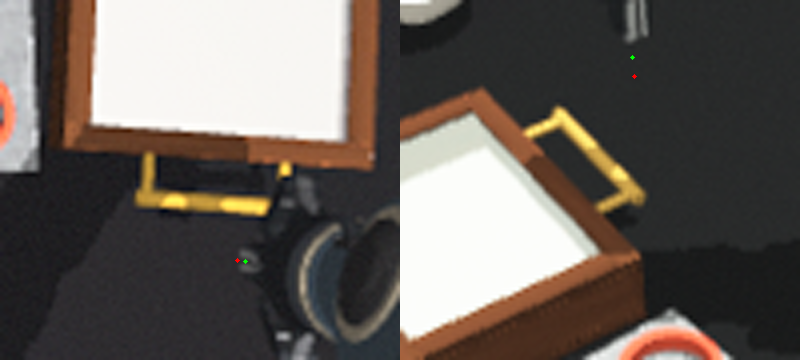

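The left half shows the pad ends at about (243,262), close to where I expected them. The right half shows the visible fingers ending at (637,42), well above the expected tip at (634,77). The tips may be dark on dark, so I'll brighten the crop.

Run:
```python
from h import *
t=shot("top");s=shot("scene")
g=lambda im:(255*np.clip((im/255.)*3,0,1)**.6).astype(np.uint8)
a=cv2.resize(g(t[225:275,365:415,::-1]),(400,400),interpolation=cv2.INTER_CUBIC);b=cv2.resize(g(s[60:110,205:255,::-1]),(400,400),interpolation=cv2.INTER_CUBIC)
cv2.imwrite("pics/g3.png",np.hstack([a,b]))
```

```text
(no output)
```

View pics/g3.png

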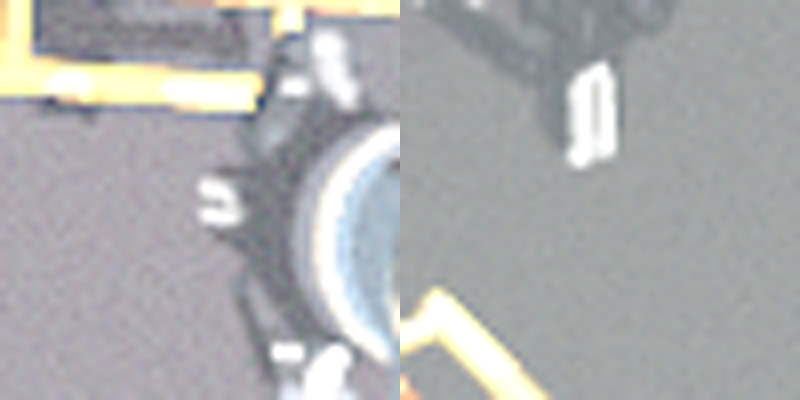

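The brightened crop shows the real fingertips: about (594,160) in the right half and (205,200) in the left half.

Run:
```python
from h import *
for a,b in(((594,160),(205,200)),((580,165),(210,184)),((610,156),(208,216))):
    p,e=tri(((a[0]-400)/8+204.5,a[1]/8+59.5),(b[0]/8+364.5,b[1]/8+224.5));print(p.round(4),e)
print(arm.get_state()["eef_pos"])
```

```text
[ 0.3233 -0.2256  0.1537] 1.4088148466806196
[ 0.3286 -0.2277  0.1529] 2.037249208486527
[ 0.3169 -0.2262  0.1522] 3.3313471622521567
[ 0.32071405 -0.23490064  0.13075807]
```

```bash
python3 -m jog '[[[0,20,0,0,0,0,0.5],[0,20,0,0,0,0,0.5],[0,0,0,0,0,0,0.5],[0,0,0,0,0,0,0.5]]]' 20 >/dev/null
python3 -m jog '[[[0,0,25,0,0,0,0.5],[0,0,25,0,0,0,0.5],[0,0,20,0,0,0,0.5],[0,0,10,0,0,0,0.5],[0,0,10,0,0,0,0.5],[0,0,5,0,0,0,0.5],[0,0,5,0,0,0,0.5],[0,0,0,0,0,0,0.5]]]' 20 >/dev/null
python3 go.py .36 -.239 .061 -5.2
python3 -m jog '[[[0,0,0,0,0,0,0.3],[0,0,0,0,0,0,0.1],[0,0,0,0,0,0,0],[0,0,0,0,0,0,0],[0,0,0,0,0,0,0],[0,0,0,0,0,0,0],[0,0,0,0,0,0,0]]]' 20 >/dev/null
python3 go.py .36 -.239 .061 -5.2
```

```text
t 6.6 pos [ 0.3603 -0.2389  0.0314] yaw -5.1 F [-0.7  0.4  1. ] open 0.0427 grip 0.8
down axis [ 0.    -0.001 -1.   ] turn wz 0.1 shift BEFORE turn [ -0.2  -0.3 -29.6] AFTER turn [ -0.2  -0.3 -29.6]
t 7.5 pos [ 0.3579 -0.2385  0.0311] yaw -5.1 F [-4.4  0.   7.1] open 0.0112 grip 20.6
down axis [-0.004  0.    -1.   ] turn wz 0.1 shift BEFORE turn [ -0.3   2.2 -29.9] AFTER turn [ -0.3   2.2 -29.9]
```

```bash
python3 -m jog '[[[0,0,0,0,0,0,0.4],[0,0,0,0,0,0,0.4],[0,-2,4,0,0,0,0.4],[0,0,4,0,0,0,0.4],[0,0,0,0,0,0,0.2],[0,0,0,0,0,0,0.1],[0,0,0,0,0,0,0],[0,0,0,0,0,0,0]]]' 20 >/dev/null
python3 -m jog '[[[0,0,0,0,0,0,0],[0,0,0,0,0,0,0],[0,0,0,0,0,0,0],[0,0,0,0,0,0,0]]]' 20 >/dev/null
python3 go.py .36 -.239 .061 -5.2
```

```text
t 9.0 pos [ 0.3579 -0.2383  0.0231] yaw -5.1 F [-0.2  1.5  0.2] open 0.0108 grip 20.0
down axis [-0.  0. -1.] turn wz 0.1 shift BEFORE turn [ -0.5   2.1 -37.9] AFTER turn [ -0.5   2.1 -37.9]
```

```bash
python3 -c "
import numpy as np
t=np.radians(np.arange(0,97,3));y=-230*np.cos(t);z=230*np.sin(t)
print(*zip(np.diff(y).round(1).tolist(),(-np.diff(z)).round(1).tolist()))"
```

```text
(0.3, -12.0) (0.9, -12.0) (1.6, -11.9) (2.2, -11.8) (2.8, -11.7) (3.4, -11.5) (4.0, -11.4) (4.6, -11.1) (5.2, -10.9) (5.7, -10.6) (6.3, -10.3) (6.8, -9.9) (7.3, -9.6) (7.8, -9.2) (8.3, -8.7) (8.7, -8.3) (9.2, -7.8) (9.6, -7.3) (9.9, -6.8) (10.3, -6.3) (10.6, -5.7) (10.9, -5.2) (11.1, -4.6) (11.4, -4.0) (11.5, -3.4) (11.7, -2.8) (11.8, -2.2) (11.9, -1.6) (12.0, -0.9) (12.0, -0.3) (12.0, 0.3) (12.0, 0.9)
```

```bash
python3 -m jog '[[[0,0.3,-12,0,0,0,0],[0,0.9,-12,0,0,0,0],[0,1.6,-11.9,0,0,0,0],[0,2.2,-11.8,0,0,0,0],[0,2.8,-11.7,0,0,0,0],[0,3.4,-11.5,0,0,0,0],[0,4,-11.4,0,0,0,0],[0,4.6,-11.1,0,0,0,0]]]' 30
python3 -m jog '[[[0,0,0,0,0,0,0]]]' 30; python3 go.py .36 -.239 .061 -5.2
```

```text
time_s: 10.0
eef_pos: [0.3769, -0.2401, 0.117]
ee_rot: [[0.089, 0.996, -0.002], [0.996, -0.089, 0.0], [0.0, -0.002, -1.0]]
wrist_force: [-4.4, 1.2, -0.6]
opening: 0.0105
grip_force: 29.5
time_s: 10.12
eef_pos: [0.377, -0.2402, 0.1173]
ee_rot: [[0.089, 0.996, -0.002], [0.996, -0.089, -0.0], [-0.0, -0.002, -1.0]]
wrist_force: [-5.1, 1.4, 0.6]
opening: 0.0106
grip_force: 29.7
t 10.1 pos [ 0.377  -0.2402  0.1173] yaw -5.1 F [-5.1  1.4  0.6] open 0.0106 grip 29.7
down axis [-0.002 -0.    -1.   ] turn wz 0.1 shift BEFORE turn [ -0.3 -17.1  56.3] AFTER turn [ -0.4 -17.1  56.3]
```

```bash
python3 -m jog '[[[0,5.2,-10.9,0,0,0,0],[0,5.7,-10.6,0,0,0,0],[0,6.3,-10.3,0,0,0,0],[0,6.8,-9.9,0,0,0,0],[0,7.3,-9.6,0,0,0,0],[0,7.8,-9.2,0,0,0,0],[0,8.3,-8.7,0,0,0,0],[0,8.7,-8.3,0,0,0,0]]]' 30|grep -E 'force|pos|opening'
python3 - <<'E'
from h import *
t=shot("top");s=shot("scene")
a=cv2.resize(t[145:275,330:440,::-1],(340,400));b=cv2.resize(s[30:180,120:260,::-1],(380,400))
cv2.imwrite("pics/g4.png",np.hstack([a,b]))
E
```

```text
eef_pos: [0.4306, -0.2453, 0.1955]
wrist_force: [-13.6, 2.5, 11.4]
opening: 0.0108
grip_force: 29.6
```

View pics/g4.png

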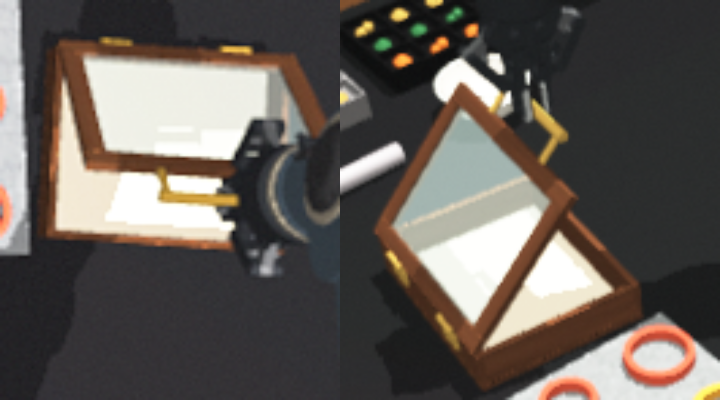

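The lid is about half open with the bar held, at (200,197) left and (535,110) right. The force is pushing radially outward, so I'll ease the tool out a little.

```bash
python3 -m jog '[[[0,-1,-1,0,0,0,0],[0,-1,-1,0,0,0,0],[0,0,0,0,0,0,0]]]' 30|grep -E 'force|pos|opening'
python3 -m jog '[[[0,9.2,-7.8,0,0,0,0],[0,9.6,-7.3,0,0,0,0],[0,9.9,-6.8,0,0,0,0],[0,10.3,-6.3,0,0,0,0]]]' 30|grep -E 'force|pos|opening'
```

```text
eef_pos: [0.4322, -0.2455, 0.1971]
wrist_force: [-5.8, 0.9, 3.1]
opening: 0.0103
grip_force: 29.6
eef_pos: [0.4704, -0.2491, 0.2258]
wrist_force: [-6.6, 0.3, 7.4]
opening: 0.0103
grip_force: 30.4
```

```bash
python3 -m jog '[[[0,10.1,-6.5,0,0,0,0],[0,10.9,-5.7,0,0,0,0],[0,11.1,-5.1,0,0,0,0],[0,11.4,-4.0,0,0,0,0],[0,11.5,-3.4,0,0,0,0],[0,11.7,-2.8,0,0,0,0]]]' 30|grep -E 'force|pos|opening'
python3 -m jog '[[[0,11.8,-2.2,0,0,0,0],[0,11.9,-1.6,0,0,0,0],[0,12,-0.9,0,0,0,0],[0,12,-0.3,0,0,0,0],[0,0,0,0,0,0,0]]]' 30|grep -E 'force|pos|opening'
```

```text
eef_pos: [0.5382, -0.2555, 0.2524]
wrist_force: [-3.5, -3.2, 4.9]
opening: 0.0104
grip_force: 30.7
eef_pos: [0.5858, -0.2599, 0.2565]
wrist_force: [-1.6, -5.3, 2.7]
opening: 0.0104
grip_force: 31.4
```

```bash
python3 -m jog '[[[0,8,0.2,0,0,0,0],[0,7,0.5,0,0,0,0],[0,6,0.6,0,0,0,0],[0,4,0.5,0,0,0,0],[0,0,0,0,0,0,0]]]' 30|grep -E 'force|pos|opening'
python3 -m jog '[[[0,2,0.3,0,0,0,0],[0,2,0.3,0,0,0,0],[0,0,0,0,0,0,0]]]' 30|grep -E 'force|pos|opening'
```

```text
eef_pos: [0.6103, -0.2623, 0.2547]
wrist_force: [-0.8, -5.1, 2.8]
opening: 0.0106
grip_force: 31.8
eef_pos: [0.6143, -0.2627, 0.254]
wrist_force: [-1.0, -5.5, 2.6]
opening: 0.0106
grip_force: 31.8
```

```bash
python3 -m jog '[[[0,2,0.3,0,0,0,0],[0,2,0.3,0,0,0,0],[0,0,0,0,0,0,0]]]' 30|grep -E 'force|pos|opening'
python3 -m jog '[[[0,1,0.2,0,0,0,0],[0,1,0.2,0,0,0,0],[0,0,0,0,0,0,0]]]' 30|grep -E 'force|pos|opening'
```

```text
eef_pos: [0.6163, -0.2629, 0.2538]
wrist_force: [-6.2, -4.4, 5.8]
opening: 0.0102
grip_force: 32.2
eef_pos: [0.6163, -0.2629, 0.2537]
wrist_force: [-11.5, -3.7, 9.3]
opening: 0.0105
grip_force: 32.6
```

```bash
python3 -m jog '[[[0,-3,0,0,0,0,0],[0,0,0,0,0,0,0.2],[0,0,0,0,0,0,0.4],[0,0,0,0,0,0,0.5],[0,0,0,0,0,0,0.5],[0,0,-10,0,0,0,0.5],[0,0,-20,0,0,0,0.5],[0,0,-40,0,0,0,0.5]]]' 30|grep -E 'force|pos|opening'
python3 go.py .5035 .279 .18 2.8
```

```text
eef_pos: [0.6156, -0.2615, 0.3231]
wrist_force: [0.7, -0.2, -0.2]
opening: 0.0426
grip_force: 0.0
t 16.2 pos [ 0.6156 -0.2615  0.3231] yaw -5.1 F [ 0.7 -0.2 -0.2] open 0.0426 grip 0.0
down axis [-0.003  0.001 -1.   ] turn wz -7.9 shift BEFORE turn [ 528.4 -159.7  143.1] AFTER turn [545.3 -85.5 143.1]
```

```bash
python3 -m jog '[[[0,0,0,0,0,-7.9,0.5],[60,-10,0,0,0,0,0.5],[60,-10,0,0,0,0,0.5],[60,-10,20,0,0,0,0.5],[60,-10,20,0,0,0,0.5],[60,-10,30,0,0,0,0.5],[60,-10,30,0,0,0,0.5],[60,-10,30,0,0,0,0.5]]]' >/dev/null
python3 -m jog '[[[60,-10,13,0,0,0,0.5],[60,-5,0,0,0,0,0.5],[5,0,0,0,0,0,0.5],[0,0,0,0,0,0,0.5],[0,0,0,0,0,0,0.5]]]' >/dev/null
python3 go.py .5035 .279 .030 2.8; python3 -c "
from h import *
findrings()"
```

```text
t 17.9 pos [0.5094 0.2599 0.1885] yaw 2.6 F [ 0.3 -0.   1.4] open 0.0428 grip 0.0
down axis [ 0.001 -0.001 -1.   ] turn wz -0.2 shift BEFORE turn [ 19.3  -5.  158.5] AFTER turn [ 19.3  -5.  158.5]
turq top@zmid [0.5469 0.0549] tri [0.5459 0.0557 0.0136] err 1.9 dia mm [74. 75.] scn [230. 206.] top [285. 179.]
turq top@zmid [0.6419 0.0072] tri [0.6406 0.008  0.0137] err 1.9 dia mm [61. 61.] scn [190. 213.] top [299. 149.]
red top@zmid [ 0.4339 -0.0576] tri [ 0.4329 -0.0564  0.0132] err 2.7 dia mm [75. 77.] scn [237. 163.] top [321. 213.]
red top@zmid [ 0.5473 -0.0625] tri [ 0.5461 -0.0613  0.0135] err 2.5 dia mm [62. 63.] scn [204. 181.] top [321. 178.]
red top@zmid [ 0.4915 -0.2618] tri [ 0.4834 -0.2449  0.0484] err 15.3 dia mm [295. 310.] scn [186. 128.] top [384. 193.]
yel top@zmid [0.2559 0.367 ] tri [0.2562 0.3661 0.0212] err 2.6 dia mm [107. 110.] scn [394. 220.] top [189. 273.]
yel top@zmid [0.281  0.2008] tri [0.2819 0.2004 0.0211] err 0.4 dia mm [105. 107.] scn [339. 187.] top [242. 263.]
yel top@zmid [0.4381 0.0492] tri [0.4355 0.0521 0.0192] err 6.6 dia mm [66. 74.] scn [262. 184.] top [288. 213.]
yel top@zmid [ 0.6708 -0.3692] tri [ 0.5469 -0.0806  0.1826] err 436.7 dia mm [ 33. 198.] scn [262. 184.] top [414. 137.]
```

```bash
python3 -m jog '[[[10,-3,40,0,0,-0.2,0.5],[9,-2,40,0,0,0,0.5],[0,0,30,0,0,0,0.5],[0,0,20,0,0,0,0.5],[0,0,10,0,0,0,0.5],[0,0,10,0,0,0,0.5],[0,0,4,0,0,0,0.5],[0,0,3,0,0,0,0.5]]]' 30|grep -E 'force|pos|opening'
python3 -m jog '[[[0,0,0,0,0,0,0.3],[0,0,0,0,0,0,0.1],[0,0,0,0,0,0,0],[0,0,0,0,0,0,0],[0,0,0,0,0,0,0],[0,0,0,0,0,0,0]]]' 30|grep -E 'force|pos|opening'
```

```text
eef_pos: [0.5028, 0.2808, 0.0316]
wrist_force: [0.0, -0.7, -0.2]
opening: 0.0427
grip_force: 0.0
eef_pos: [0.5028, 0.2807, 0.0317]
wrist_force: [-0.7, -1.0, 5.6]
opening: 0.0129
grip_force: 34.4
```

```bash
python3 -m jog '[[[0,6,-1,0,0,0,0],[0,17,0,0,0,0,0],[0,17,0,0,0,0,0],[0,17,0,0,0,0,0],[0,17,0,0,0,0,0],[0,17,0,0,0,0,0],[0,17,0,0,0,0,0],[0,10,0,0,0,0,0]]]' 30|grep -E 'force|pos|opening'
python3 -m jog '[[[0,5,0,0,0,0,0],[0,3,0,0,0,0,0],[0,2,0,0,0,0,0],[0,0,0,0,0,0,0]]]' 30|grep -E 'force|pos|opening'
```

```text
eef_pos: [0.6219, 0.2868, 0.0319]
wrist_force: [-1.3, 1.2, -0.0]
opening: 0.013
grip_force: 33.6
eef_pos: [0.6279, 0.2871, 0.0319]
wrist_force: [-5.4, 0.3, -0.5]
opening: 0.0133
grip_force: 33.6
```

```bash
python3 -m jog '[[[0,2,0,0,0,0,0],[0,0,0,0,0,0,0]]]' 30|grep -E 'force|pos|opening'
python3 -m jog '[[[0,-4,0,0,0,0,0],[0,0,0,0,0,0,0.2],[0,0,0,0,0,0,0.4],[0,0,0,0,0,0,0.4],[0,0,-30,0,0,0,0.4],[0,0,-40,0,0,0,0.4],[0,0,-40,0,0,0,0.4],[0,0,0,0,0,0,0.4]]]' 30|grep -E 'force|pos|opening'
python3 go.py .675 .0076 .10 2.8
```

```text
eef_pos: [0.6279, 0.287, 0.0319]
wrist_force: [-10.4, -0.2, 3.0]
opening: 0.0127
grip_force: 34.0
eef_pos: [0.6306, 0.2888, 0.1468]
wrist_force: [0.2, -0.2, 0.3]
opening: 0.0339
grip_force: 0.0
t 22.4 pos [0.6306 0.2888 0.1468] yaw 3.0 F [ 0.2 -0.2  0.3] open 0.0339 grip 0.0
down axis [ 0.007  0.004 -1.   ] turn wz 0.2 shift BEFORE turn [-283.1   29.8   46.8] AFTER turn [-283.    30.7   46.8]
```

```bash
python3 go.py .614 .0065 .10 2.8; python3 -m jog '[[[-40,-7,0,0,0,0.2,0.4],[-45,-7,0,0,0,0,0.4],[-45,-7,0,0,0,0,0.4],[-45,-5,0,0,0,0,0.4],[-45,-4,0,0,0,0,0.4],[-40,0,20,0,0,0,0.4],[-22,0,20,0,0,0,0.4],[0,0,0,0,0,0,0.4]]]' 30|grep -E 'force|pos|opening';python3 go.py .614 .0065 .0 2.8
```

```text
t 22.4 pos [0.6306 0.2888 0.1468] yaw 3.0 F [ 0.2 -0.2  0.3] open 0.0339 grip 0.0
down axis [ 0.007  0.004 -1.   ] turn wz 0.2 shift BEFORE turn [-281.   -31.2   46.8] AFTER turn [-281.1  -30.3   46.8]
eef_pos: [0.6108, 0.0021, 0.0997]
wrist_force: [-0.7, 1.1, 0.1]
opening: 0.0342
grip_force: 0.0
t 23.4 pos [0.6108 0.0021 0.0997] yaw 2.6 F [-0.7  1.1  0.1] open 0.0342 grip 0.0
down axis [-0.005 -0.    -1.   ] turn wz -0.2 shift BEFORE turn [ 4.3  3.4 99.7] AFTER turn [ 4.3  3.5 99.7]
```

```bash
python3 -m jog '[[[4,3.5,20,0,0,-0.2,0.4],[0,0,20,0,0,0,0.4],[0,0,20,0,0,0,0.4],[0,0,15,0,0,0,0.4],[0,0,10,0,0,0,0.4],[0,0,6,0,0,0,0.4],[0,0,0,0,0,0,0.4],[0,0,0,0,0,0,0.4]]]' 30|grep -E 'force|pos|opening'
python3 go.py .614 .0065 .0 2.8;  python3 - <<'E'
from h import *
s=shot("scene");t=shot("top")
cv2.imwrite("pics/c1.png",np.hstack([cv2.resize(s[170:250,150:230,::-1],(400,400),interpolation=cv2.INTER_CUBIC),cv2.resize(t[110:190,265:345,::-1],(400,400),interpolation=cv2.INTER_CUBIC)]))
E
```

```text
eef_pos: [0.6161, 0.0082, 0.0119]
wrist_force: [-0.5, 0.3, -0.6]
opening: 0.0345
grip_force: 0.0
t 24.4 pos [0.6161 0.0082 0.0119] yaw 3.0 F [-0.5  0.3 -0.6] open 0.0345 grip 0.0
down axis [ 0.001 -0.    -1.   ] turn wz 0.2 shift BEFORE turn [-1.5 -2.2 11.9] AFTER turn [-1.5 -2.2 11.9]
```

View pics/c1.png

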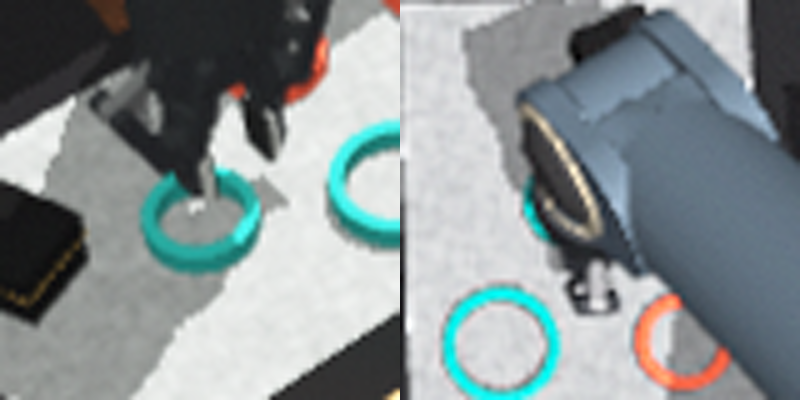

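The left half shows one finger inside the small turquoise ring at (200,190) and the other outside it at (270,145), with the tips still above the mat.

```bash
python3 -m jog '[[[-1,-2,4,0,0,0,0.4],[0,0,4,0,0,0,0.4],[0,0,0,0,0,0,0.4],[0,0,0,0,0,0,0.4]]]' 30|grep -E 'force|pos|opening'
python3 -m jog '[[[0,0,4,0,0,0,0.4],[0,0,0,0,0,0,0.4]]]' 30|grep -E 'force|pos|opening'
python3 -m jog '[[[0,0,0,0,0,0,0.3],[0,0,0,0,0,0,0.2],[0,0,0,0,0,0,0.1],[0,0,0,0,0,0,0],[0,0,0,0,0,0,0]]]' 30|grep -E 'force|pos|opening'
```

```text
eef_pos: [0.6137, 0.0071, 0.0033]
wrist_force: [-0.2, -0.2, -0.3]
opening: 0.034
grip_force: 0.0
eef_pos: [0.6134, 0.007, -0.001]
wrist_force: [0.2, -0.2, -0.8]
opening: 0.0345
grip_force: 0.0
eef_pos: [0.6137, 0.007, -0.0006]
wrist_force: [-0.2, -0.1, 0.8]
opening: -0.0002
grip_force: 0.0
```

```bash
python3 -m jog '[[[0,0,-3,0,0,0,0.2],[0,0,0,0,0,0,0.4],[0,0,0,0,0,0,0.4],[0,0,8,0,0,0,0.4],[0,0,6,0,0,0,0.4],[0,0,0,0,0,0,0.4]]]' 30|grep -E 'force|pos|opening'
python3 -m jog '[[[0,0,4,0,0,0,0.4],[0,0,0,0,0,0,0.4]]]' 30|grep -E 'force|pos|opening'
python3 -m jog '[[[0,0,0,0,0,0,0.3],[0,0,0,0,0,0,0.2],[0,0,0,0,0,0,0.1],[0,0,0,0,0,0,0],[0,0,0,0,0,0,0]]]' 30|grep -E 'force|pos|opening'
```

```text
eef_pos: [0.613, 0.007, -0.0126]
wrist_force: [-0.4, -0.2, 0.5]
opening: 0.0341
grip_force: 0.0
eef_pos: [0.6135, 0.0071, -0.016]
wrist_force: [0.1, 1.0, -0.7]
opening: 0.034
grip_force: 0.0
eef_pos: [0.6137, 0.007, -0.0154]
wrist_force: [-0.7, -0.7, 2.6]
opening: 0.0084
grip_force: 27.8
```

```bash
python3 -m jog '[[[0,0,-10,0,0,0,0],[0,0,-30,0,0,0,0],[0,0,-40,0,0,0,0],[0,0,-40,0,0,0,0],[0,0,0,0,0,0,0]]]' 40|grep -E 'force|pos|opening'; python3 go.py .4749 .3201 .06 2.8
```

```text
eef_pos: [0.6162, 0.0078, 0.1084]
wrist_force: [0.3, 0.2, -0.6]
opening: 0.0078
grip_force: 36.5
t 28.2 pos [0.6162 0.0078 0.1084] yaw 3.0 F [ 0.3  0.2 -0.6] open 0.0078 grip 36.5
down axis [ 0.008  0.    -1.   ] turn wz 0.2 shift BEFORE turn [ 319.3 -124.8   48.4] AFTER turn [ 318.9 -125.9   48.4]
```

```bash
python3 -m jog '[[[35,-12,0,0,0,0,0],[45,-18,0,0,0,0,0],[45,-18,0,0,0,0,0],[45,-18,0,0,0,0,0],[45,-18,0,0,0,0,0],[45,-18,0,0,0,0,0],[40,-16,0,0,0,0,0],[19,-7,0,0,0,0,0]]]' 40|grep -E 'opening'; python3 -m jog '[[[0,0,0,0,0,0,0],[0,0,0,0,0,0,0]]]'|grep opening;python3 go.py .4749 .3201 -.0095 2.8
```

```text
opening: 0.0079
opening: 0.0081
t 29.4 pos [0.4733 0.3168 0.1037] yaw 2.8 F [ 0.2 -0.6 -0.9] open 0.0081 grip 36.5
down axis [-0.    -0.002 -1.   ] turn wz 0.0 shift BEFORE turn [  3.2   1.8 113.2] AFTER turn [  3.2   1.8 113.2]
```

```bash
python3 -m jog '[[[3,2,25,0,0,0,0],[0,0,30,0,0,0,0],[0,0,25,0,0,0,0],[0,0,15,0,0,0,0],[0,0,8,0,0,0,0],[0,0,5,0,0,0,0],[0,0,3,0,0,0,0],[0,0,0,0,0,0,0]]]' 40|grep -E 'force|pos|opening'
python3 -m jog '[[[0,0,2,0,0,0,0],[0,0,0,0,0,0,0]]]' |grep -E 'force|pos|opening'
```

```text
eef_pos: [0.4742, 0.3224, -0.0064]
wrist_force: [-0.0, 0.2, 0.3]
opening: 0.008
grip_force: 36.5
eef_pos: [0.474, 0.3222, -0.0086]
wrist_force: [0.2, 0.3, -0.3]
opening: 0.0082
grip_force: 36.5
```

```bash
python3 -m jog '[[[0,0,1,0,0,0,0],[0,0,1,0,0,0,0],[0,0,0,0,0,0,0]]]' |grep -E 'force|pos|opening'
python3 -m jog '[[[0,0,0,0,0,0,0.1],[0,0,0,0,0,0,0.2],[0,0,0,0,0,0,0.35],[0,0,0,0,0,0,0.35],[0,0,-20,0,0,0,0.35],[0,0,-40,0,0,0,0.35],[0,0,-60,0,0,0,0.4],[0,0,0,0,0,0,0.4]]]' |grep -E 'force|pos|opening'; python3 -c "
from h import *
findrings()" | grep -E 'turq|red'; python3 go.py .52 -.0635 .05 2.8
```

```text
eef_pos: [0.474, 0.3222, -0.0104]
wrist_force: [-0.1, -1.3, 3.6]
opening: 0.0079
grip_force: 36.8
eef_pos: [0.4766, 0.3253, 0.1155]
wrist_force: [-0.0, -0.4, -0.6]
opening: 0.0342
grip_force: 0.0
turq top@zmid [0.5474 0.0549] tri [0.5463 0.0558 0.0139] err 2.2 dia mm [74. 75.] scn [230. 206.] top [285. 179.]
red top@zmid [ 0.4347 -0.0574] tri [ 0.4335 -0.056   0.0132] err 3.2 dia mm [76. 77.] scn [237. 163.] top [321. 213.]
red top@zmid [ 0.5472 -0.0625] tri [ 0.5462 -0.0615  0.0134] err 1.9 dia mm [62. 63.] scn [204. 181.] top [321. 178.]
red top@zmid [ 0.4667 -0.2314] tri [ 0.4732 -0.227   0.0511] err 21.1 dia mm [343. 527.] scn [186. 128.] top [375. 201.]
t 32.1 pos [0.4744 0.3224 0.1109] yaw 3.0 F [-0.9 -0.1 -0.2] open 0.0339 grip 0.0
down axis [ 0.002  0.001 -1.   ] turn wz 0.2 shift BEFORE turn [-387.7   25.4   60.9] AFTER turn [-387.6   26.7   60.9]
```

```bash
python3 -m jog '[[[-45,3,0,0,0,0.2,0.4],[-55,4,0,0,0,0,0.4],[-55,4,0,0,0,0,0.4],[-55,4,0,0,0,0,0.4],[-55,4,0,0,0,0,0.4],[-55,4,0,0,0,0,0.4],[-45,3,10,0,0,0,0.4],[-22,0,10,0,0,0,0.4]]]' 30|grep -E 'opening'; python3 -m jog '[[[0,0,0,0,0,0,0.4],[0,0,0,0,0,0,0.4]]]'|grep opening;python3 go.py .52 -.0635 -.016 2.8
```

```text
opening: 0.0341
opening: 0.0342
t 33.4 pos [ 0.5189 -0.0605  0.0894] yaw 3.0 F [-0.4  0.9 -0.4] open 0.0342 grip 0.0
down axis [-0.     0.001 -1.   ] turn wz 0.2 shift BEFORE turn [ -3.1   1.  105.4] AFTER turn [ -3.1   1.  105.4]
```

```bash
python3 -m jog '[[[-3,1,25,0,0,0,0.4],[0,0,25,0,0,0,0.4],[0,0,25,0,0,0,0.4],[0,0,15,0,0,0,0.4],[0,0,8,0,0,0,0.4],[0,0,4,0,0,0,0.4],[0,0,3,0,0,0,0.4],[0,0,0,0,0,0,0.4]]]' 30|grep -E 'force|pos|opening'
python3 -m jog '[[[0,0,0,0,0,0,0.3],[0,0,0,0,0,0,0.2],[0,0,0,0,0,0,0.1],[0,0,0,0,0,0,0],[0,0,0,0,0,0,0]]]' 30|grep -E 'force|pos|opening'
python3 -m jog '[[[0,0,-10,0,0,0,0],[0,0,-30,0,0,0,0],[0,0,-40,0,0,0,0],[0,0,-40,0,0,0,0],[0,0,0,0,0,0,0]]]' 40|grep -E 'force|pos|opening'; python3 go.py .4790 .2362 -.01 2.8
```

```text
eef_pos: [0.5204, -0.0661, -0.0154]
wrist_force: [-0.3, 0.2, -0.3]
opening: 0.0341
grip_force: 0.0
eef_pos: [0.5202, -0.0661, -0.0154]
wrist_force: [-1.2, -0.6, 4.6]
opening: 0.0081
grip_force: 28.4
eef_pos: [0.5226, -0.0659, 0.1077]
wrist_force: [-1.0, -0.6, -0.2]
opening: 0.0076
grip_force: 38.5
t 35.6 pos [ 0.5226 -0.0659  0.1077] yaw 2.8 F [-1.  -0.6 -0.2] open 0.0076 grip 38.5
down axis [ 0.007 -0.001 -1.   ] turn wz -0.0 shift BEFORE turn [303.8 -28.8 117.7] AFTER turn [303.8 -28.8 117.7]
```

```bash
python3 -m jog '[[[35,-3,0,0,0,0,0],[45,-4,0,0,0,0,0],[45,-4,0,0,0,0,0],[45,-4,0,0,0,0,0],[45,-4,0,0,0,0,0],[45,-4,0,0,0,0,0],[35,-4,0,0,0,0,0],[6,0,0,0,0,0,0]]]' 40|grep -E 'opening'; python3 -m jog '[[[0,0,0,0,0,0,0],[0,0,0,0,0,0,0]]]'|grep opening;python3 go.py .479 .2362 -.0095 2.8
```

```text
opening: 0.008
opening: 0.0079
t 36.9 pos [0.4787 0.2315 0.1038] yaw 2.7 F [ 0.3  0.5 -0.5] open 0.0079 grip 38.5
down axis [-0.001 -0.001 -1.   ] turn wz -0.1 shift BEFORE turn [  4.7   0.5 113.3] AFTER turn [  4.7   0.5 113.3]
```

```bash
python3 -m jog '[[[3,0,25,0,0,0,0],[0,0,30,0,0,0,0],[0,0,25,0,0,0,0],[0,0,15,0,0,0,0],[0,0,8,0,0,0,0],[0,0,5,0,0,0,0],[0,0,3,0,0,0,0],[0,0,0,0,0,0,0]]]' 40|grep -E 'force|pos|opening'
python3 -m jog '[[[0,0,2,0,0,0,0],[0,0,1,0,0,0,0],[0,0,1,0,0,0,0],[0,0,0,0,0,0,0]]]' |grep -E 'force|pos|opening'
python3 -m jog '[[[0,0,0,0,0,0,0.1],[0,0,0,0,0,0,0.2],[0,0,0,0,0,0,0.35],[0,0,0,0,0,0,0.35],[0,0,-20,0,0,0,0.35],[0,0,-40,0,0,0,0.35],[0,0,-60,0,0,0,0.4],[0,0,0,0,0,0,0.4]]]' |grep -E 'force|pos|opening'; python3 go.py .6376 .287 .15 2.8
python3 -c "
from h import *
I=findrings()
cv2.imwrite('pics/w.png',np.hstack([cv2.resize(I['scene'][190:330,250:390,::-1],(400,400)),cv2.resize(I['top'][100:240,160:300,::-1],(400,400))]))"
```

```text
eef_pos: [0.4786, 0.2364, -0.0064]
wrist_force: [-0.1, -0.5, 0.5]
opening: 0.0077
grip_force: 38.5
eef_pos: [0.4784, 0.2363, -0.0104]
wrist_force: [0.6, -0.6, 3.3]
opening: 0.0077
grip_force: 38.9
eef_pos: [0.4812, 0.2388, 0.1151]
wrist_force: [-0.1, 0.2, -0.4]
opening: 0.0341
grip_force: 0.0
t 39.4 pos [0.4812 0.2388 0.1151] yaw 2.8 F [-0.1  0.2 -0.4] open 0.0341 grip 0.0
down axis [ 0.01   0.005 -1.   ] turn wz 0.0 shift BEFORE turn [ 40.4 158.6 -34.9] AFTER turn [ 40.5 158.6 -34.9]
turq top@zmid [0.5473 0.0549] tri [0.5462 0.0558 0.0138] err 2.2 dia mm [74. 75.] scn [230. 206.] top [285. 179.]
red top@zmid [ 0.4339 -0.0576] tri [ 0.4329 -0.0564  0.013 ] err 2.7 dia mm [75. 77.] scn [237. 163.] top [321. 213.]
red top@zmid [ 0.4914 -0.2614] tri [ 0.4834 -0.2447  0.0482] err 14.8 dia mm [293. 309.] scn [186. 128.] top [384. 193.]
yel top@zmid [0.2559 0.367 ] tri [0.2562 0.3661 0.0211] err 2.6 dia mm [107. 109.] scn [394. 220.] top [189. 273.]
yel top@zmid [0.2826 0.1992] tri [0.2827 0.1996 0.021 ] err 2.6 dia mm [105. 107.] scn [339. 187.] top [242. 263.]
yel top@zmid [0.4383 0.0497] tri [0.4347 0.0537 0.021 ] err 9.5 dia mm [68. 74.] scn [263. 183.] top [288. 213.]
yel top@zmid [ 0.6707 -0.3689] tri [ 0.5462 -0.0777  0.1865] err 438.4 dia mm [ 30. 216.] scn [263. 183.] top [414. 137.]
```

View pics/w.png

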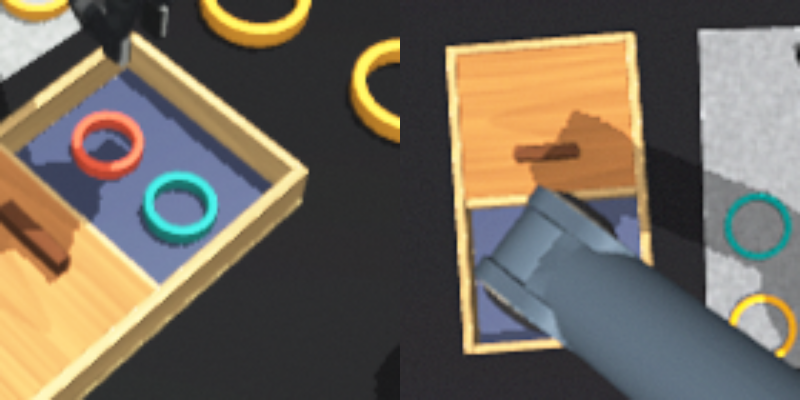

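The left half shows both small bangles lying flat in the blue well at (108,145) and (180,207), with clear gaps. I'll close the cover now.

```bash
python3 -m jog '[[[0,0,-20,0,0,0,0.5],[10,35,-12,0,0,0,0.5],[15,45,0,0,0,0,0.5],[10,40,0,0,0,0,0.5],[8,27,0,0,0,0,0.5],[0,0,0,0,0,0,0.5],[0,0,0,0,0,0,0.5]]]' 30|grep -E 'opening'; python3 go.py .628 .287 .032 2.8
```

```text
opening: 0.0428
t 40.4 pos [0.6218 0.2864 0.141 ] yaw 2.8 F [-0.5 -0.9  0.4] open 0.0428 grip 0.0
down axis [-0.002 -0.001 -1.   ] turn wz 0.0 shift BEFORE turn [  0.3   6.3 109. ] AFTER turn [  0.3   6.3 109. ]
```

```bash
python3 -m jog '[[[0,0,30,0,0,0,0.5],[0,0,30,0,0,0,0.5],[0,0,20,0,0,0,0.5],[0,0,0,0,0,0,0.5]]]' 30|grep -E 'force|opening'; python3 go.py .628 .287 .032 2.8
```

```text
wrist_force: [0.4, -0.2, 0.2]
opening: 0.0429
grip_force: 0.0
t 40.9 pos [0.6217 0.2856 0.06  ] yaw 2.8 F [ 0.4 -0.2  0.2] open 0.0429 grip 0.0
down axis [-0.003 -0.002 -1.   ] turn wz 0.0 shift BEFORE turn [ 1.1  6.4 28. ] AFTER turn [ 1.1  6.4 28. ]
```

```bash
python3 -m jog '[[[1,6,8,0,0,0,0.5],[0,0,12,0,0,0,0.5],[0,0,7,0,0,0,0.5],[0,0,0,0,0,0,0.3],[0,0,0,0,0,0,0.1],[0,0,0,0,0,0,0],[0,0,0,0,0,0,0],[0,0,0,0,0,0,0]]]' 30|grep -E 'force|opening|pos'
python3 -m jog '[[[0,-12,-1,0,0,0,0],[0,-22,0,0,0,0,0],[0,-24,0,0,0,0,0],[0,-24,0,0,0,0,0],[0,-24,0,0,0,0,0],[0,-24,0,0,0,0,0],[0,-18,0,0,0,0,0],[0,-8,0,0,0,0,0]]]' 30|grep -E 'force|opening|pos'
python3 -m jog '[[[0,-3,0,0,0,0,0],[0,-2,0,0,0,0,0],[0,-2,0,0,0,0,0],[0,0,0,0,0,0,0]]]' 30|grep -E 'force|opening|pos'
```

```text
eef_pos: [0.6279, 0.2877, 0.0344]
wrist_force: [-4.8, -1.3, 3.6]
opening: 0.0123
grip_force: 33.1
eef_pos: [0.472, 0.2797, 0.0345]
wrist_force: [0.5, 2.0, -13.0]
opening: 0.0132
grip_force: 31.1
eef_pos: [0.4661, 0.2795, 0.0346]
wrist_force: [1.0, 1.8, -20.8]
opening: 0.0131
grip_force: 30.1
```

```bash
python3 -m jog '[[[0,-1,1,0,0,0,0],[0,-1,0,0,0,0,0],[0,0,0,0,0,0,0]]]' 30|grep -E 'force|opening|pos'
python3 -m jog '[[[0,-1,1,0,0,0,0],[0,-1,0,0,0,0,0],[0,0,0,0,0,0,0]]]' 30|grep -E 'force|opening|pos'
```

```text
eef_pos: [0.4661, 0.2795, 0.0345]
wrist_force: [5.0, 1.7, -18.2]
opening: 0.0131
grip_force: 30.4
eef_pos: [0.4661, 0.2795, 0.0345]
wrist_force: [7.7, -0.6, -15.0]
opening: 0.0134
grip_force: 30.9
```

```bash
python3 -m jog '[[[0,2,1,0,0,0,0],[0,1,0,0,0,0,0.1],[0,0,0,0,0,0,0.3],[0,0,0,0,0,0,0.5],[0,0,-10,0,0,0,0.5],[0,0,-40,0,0,0,0.5],[0,0,-45,0,0,0,0.5],[0,0,0,0,0,0,0.4]]]' 30|grep -E 'force|opening|pos'
python3 -c "
from h import *
I=findrings()
p=np.array([.4689,.2777,.065]);print(px('top',p))
t=I['top'];hsv=cv2.cvtColor(t,cv2.COLOR_RGB2HSV)
s=cv2.cvtColor(I['scene'],cv2.COLOR_RGB2HSV)
m=cv2.inRange(s,(5,130,60),(13,255,200));w=m*0;w[200:330,180:365]=m[200:330,180:365];ys,xs=np.nonzero(w);print('scene grip',plane('scene',(np.median(xs),np.median(ys)),.058),len(xs))
" | grep -E 'turq|red|yel|\['; python3 go.py .467 .0555 .09 -5.2
```

```text
eef_pos: [0.4671, 0.282, 0.1314]
wrist_force: [0.4, -0.8, -0.5]
opening: 0.0342
grip_force: 0.0
turq top@zmid [0.5474 0.0549] tri [0.5462 0.0558 0.0139] err 2.2 dia mm [74. 75.] scn [230. 206.] top [285. 179.]
red top@zmid [ 0.4189 -0.2454] tri [ 0.4384 -0.2632  0.0048] err 49.6 dia mm [ 63. 393.] scn [186. 128.] top [380. 216.]
red top@zmid [ 0.434  -0.0576] tri [ 0.4329 -0.0564  0.0131] err 2.7 dia mm [76. 77.] scn [237. 163.] top [321. 213.]
red top@zmid [ 0.532  -0.3285] tri [ 0.4986 -0.2839  0.044 ] err 84.9 dia mm [63. 66.] scn [186. 128.] top [404. 180.]
yel top@zmid [0.2559 0.367 ] tri [0.2562 0.3661 0.0211] err 2.6 dia mm [107. 110.] scn [394. 220.] top [189. 273.]
yel top@zmid [0.267  0.2117] tri [0.2687 0.2101 0.0122] err 4.2 dia mm [ 86. 103.] scn [344. 189.] top [238. 268.]
yel top@zmid [0.4317 0.0545] tri [0.4309 0.0556 0.0196] err 1.7 dia mm [72. 74.] scn [263. 183.] top [286. 215.]
yel top@zmid [ 0.6709 -0.3688] tri [ 0.5463 -0.0774  0.187 ] err 438.5 dia mm [ 30. 210.] scn [263. 183.] top [414. 137.]
[214.26571057 204.14295253]
scene grip [0.52593909 0.28126101 0.058     ] 929
t 45.2 pos [0.4652 0.2797 0.1278] yaw 2.8 F [-0.3  0.9 -0.8] open 0.0341 grip 0.0
down axis [ 0.001  0.    -1.   ] turn wz 8.0 shift BEFORE turn [-224.    -9.2   37.8] AFTER turn [-223.1   22.1   37.8]
```

```bash
python3 go.py .5129 .0584 .09 -5.2; python3 -m jog '[[[0,0,0,0,0,8,0.35],[-28,9,0,0,0,0,0.35],[-40,12,0,0,0,0,0.35],[-40,11,0,0,0,0,0.35],[-40,11,0,0,0,0,0.35],[-40,11,0,0,0,0,0.35],[-28,8,20,0,0,0,0.35],[0,0,10,0,0,0,0.35]]]' 30|grep -E 'opening'; python3 -m jog '[[[0,0,0,0,0,0,0.35]]]'|grep opening;python3 go.py .5129 .0584 -.016 -5.2
```

```text
t 45.2 pos [0.4652 0.2797 0.1278] yaw 2.8 F [-0.3  0.9 -0.8] open 0.0341 grip 0.0
down axis [ 0.001  0.    -1.   ] turn wz 8.0 shift BEFORE turn [-223.4   36.8   37.8] AFTER turn [-216.1   67.5   37.8]
opening: 0.0299
opening: 0.0299
t 46.4 pos [0.506  0.06   0.0961] yaw -5.1 F [-0.4 -0.2 -0.2] open 0.0299 grip 0.0
down axis [-0.003  0.001 -1.   ] turn wz 0.1 shift BEFORE turn [ -1.    7.  112.1] AFTER turn [ -1.    7.  112.1]
```

```bash
python3 -m jog '[[[-1,6.5,25,0,0,0,0.35],[0,0,25,0,0,0,0.35],[0,0,20,0,0,0,0.35],[0,0,10,0,0,0,0.35],[0,0,0,0,0,0,0.35],[0,0,0,0,0,0,0.35]]]' 30|grep -E 'opening'; python3 go.py .5129 .0584 -.016 -5.2; python3 -c "
from h import *
findrings()" | grep -E 'turq'
```

```text
opening: 0.03
t 47.1 pos [0.5144 0.058  0.0181] yaw -5.2 F [-0.7 -1.4  0.4] open 0.0300 grip 0.0
down axis [ 0.002  0.    -1.   ] turn wz 0.0 shift BEFORE turn [ 0.2 -1.5 34.1] AFTER turn [ 0.2 -1.5 34.1]
```

```bash
python3 -m jog '[[[0,-1,15,0,0,0,0.35],[0,0,10,0,0,0,0.35],[0,0,6,0,0,0,0.35],[0,0,3,0,0,0,0.35],[0,0,0,0,0,0,0.35]]]' 30|grep -E 'force|pos|opening'
python3 -m jog '[[[0,0,0,0,0,0,0.2],[0,0,0,0,0,0,0.1],[0,0,0,0,0,0,0],[0,0,0,0,0,0,0],[0,0,0,0,0,0,0]]]' 30|grep -E 'force|pos|opening'
python3 -m jog '[[[0,0,-10,0,0,0,0],[0,0,-30,0,0,0,0],[0,0,-40,0,0,0,0],[0,0,-40,0,0,0,0],[0,0,0,0,0,0,0]]]' 40|grep -E 'force|pos|opening'; python3 go.py .4994 -.2519 .10 -5.2
```

```text
eef_pos: [0.5127, 0.0576, -0.0169]
wrist_force: [-0.7, -1.4, -0.3]
opening: 0.0302
grip_force: 0.0
eef_pos: [0.513, 0.0575, -0.0164]
wrist_force: [0.6, -0.3, 4.1]
opening: 0.0084
grip_force: 28.5
eef_pos: [0.5149, 0.058, 0.1065]
wrist_force: [0.0, 0.2, -0.3]
opening: 0.0079
grip_force: 37.8
t 49.1 pos [0.5149 0.058  0.1065] yaw -5.2 F [ 0.   0.2 -0.3] open 0.0079 grip 37.8
down axis [ 0.007  0.    -1.   ] turn wz -0.0 shift BEFORE turn [-310.1   12.7    6.5] AFTER turn [-310.1   12.6    6.5]
```

```bash
python3 -m jog '[[[-30,1,0,0,0,0,0],[-45,2,0,0,0,0,0],[-45,2,0,0,0,0,0],[-45,2,0,0,0,0,0],[-45,2,0,0,0,0,0],[-45,2,0,0,0,0,0],[-35,2,0,0,0,0,0],[-19,0,0,0,0,0,0]]]' 40|grep -E 'opening'; python3 -m jog '[[[0,0,0,0,0,0,0],[0,0,0,0,0,0,0]]]'|grep opening;python3 go.py .4994 -.2519 -.0105 -5.2
```

```text
opening: 0.0081
opening: 0.0078
t 50.3 pos [ 0.4979 -0.2493  0.1032] yaw -5.0 F [ 0.5  0.2 -0.7] open 0.0078 grip 37.8
down axis [-0.     0.001 -1.   ] turn wz 0.2 shift BEFORE turn [ -2.5   1.7 113.7] AFTER turn [ -2.5   1.8 113.7]
```

```bash
python3 -m jog '[[[-2,2,25,0,0,0.2,0],[0,0,30,0,0,0,0],[0,0,25,0,0,0,0],[0,0,15,0,0,0,0],[0,0,8,0,0,0,0],[0,0,5,0,0,0,0],[0,0,3,0,0,0,0],[0,0,0,0,0,0,0]]]' 40|grep -E 'force|pos|opening'
python3 -m jog '[[[0,0,1.5,0,0,0,0],[0,0,1,0,0,0,0],[0,0,1,0,0,0,0],[0,0,0,0,0,0,0]]]' |grep -E 'force|pos|opening'
```

```text
eef_pos: [0.4997, -0.2537, -0.0074]
wrist_force: [-0.4, 0.6, -0.0]
opening: 0.0084
grip_force: 37.8
eef_pos: [0.4994, -0.2536, -0.0112]
wrist_force: [-0.1, 0.1, -0.5]
opening: 0.0081
grip_force: 37.8
```

```bash
python3 -m jog '[[[0,0,1,0,0,0,0],[0,0,0,0,0,0,0]]]' |grep -E 'force|pos'
python3 -m jog '[[[0,0,0,0,0,0,0.1],[0,0,0,0,0,0,0.2],[0,0,0,0,0,0,0.3],[0,0,0,0,0,0,0.3],[0,0,-20,0,0,0,0.3],[0,0,-40,0,0,0,0.3],[0,0,-60,0,0,0,0.35],[0,0,0,0,0,0,0.35]]]' |grep -E 'force|pos|opening'; python3 -c "
from h import *
findrings()" | grep -E 'turq|red|yel'; python3 go.py .4678 -.0605 .10 -5.2
```

```text
eef_pos: [0.4995, -0.2536, -0.0114]
wrist_force: [-2.0, -0.2, 6.0]
grip_force: 38.5
eef_pos: [0.5033, -0.2545, 0.1138]
wrist_force: [0.8, 0.3, -0.4]
opening: 0.0299
grip_force: 0.0
turq top@zmid [ 0.5356 -0.2584] tri [ 0.5316 -0.2524  0.0226] err 7.2 dia mm [76. 79.] scn [171. 140.] top [382. 180.]
red top@zmid [ 0.4142 -0.3359] tri [ 0.3555 -0.3251 -0.2017] err 204.2 dia mm [ 80. 132.] scn [237. 163.] top [409. 217.]
red top@zmid [ 0.4348 -0.057 ] tri [ 0.4336 -0.0556  0.0135] err 3.1 dia mm [76. 76.] scn [237. 163.] top [321. 213.]
red top@zmid [0.5717 0.5685] tri [0.5659 0.566  0.0304] err 10.3 dia mm [ 31. 104.] scn [374. 353.] top [126. 176.]
red top@zmid [ 0.5199 -0.1604] tri [ 0.4746 -0.1043  0.0271] err 133.3 dia mm [ 74. 222.] scn [237. 163.] top [352. 185.]
yel top@zmid [0.2558 0.367 ] tri [ 0.2526  0.3713 -0.0057] err 3.4 dia mm [107. 110.] scn [395. 226.] top [189. 273.]
yel top@zmid [0.2826 0.1993] tri [0.2811 0.2012 0.0186] err 6.4 dia mm [105. 108.] scn [341. 188.] top [242. 263.]
yel top@zmid [0.4329 0.0534] tri [0.4305 0.057  0.0371] err 5.6 dia mm [73. 75.] scn [264. 179.] top [286. 214.]
yel top@zmid [ 0.6706 -0.368 ] tri [ 0.5433 -0.0746  0.1992] err 434.2 dia mm [ 31. 197.] scn [264. 179.] top [414. 137.]
t 53.2 pos [ 0.4997 -0.2539  0.1092] yaw -5.4 F [-0.1  0.5 -1.7] open 0.0295 grip 0.0
down axis [ 0.002 -0.002 -1.   ] turn wz -0.2 shift BEFORE turn [189.5 -50.    9.2] AFTER turn [189.7 -49.2   9.2]
```

```bash
python3 -m jog '[[[30,-7,0,0,0,0,0.35],[45,-12,0,0,0,0,0.35],[45,-12,0,0,0,0,0.35],[40,-11,0,0,0,0,0.35],[24,-6,10,0,0,0,0.35],[5,-2,0,0,0,0,0.35],[0,0,0,0,0,0,0.35],[0,0,0,0,0,0,0.35]]]' 30|grep opening;python3 go.py .4679 -.0599 -.0165 -5.2
```

```text
opening: 0.0301
t 54.2 pos [ 0.4677 -0.0621  0.0978] yaw -5.5 F [-0.3 -0.1  0.7] open 0.0301 grip 0.0
down axis [-0. -0. -1.] turn wz -0.3 shift BEFORE turn [  2.2  -0.  114.3] AFTER turn [  2.2  -0.  114.3]
```

```bash
python3 -m jog '[[[2,0,25,0,0,-0.3,0.35],[0,0,25,0,0,0,0.35],[0,0,25,0,0,0,0.35],[0,0,20,0,0,0,0.35],[0,0,10,0,0,0,0.35],[0,0,6,0,0,0,0.35],[0,0,3,0,0,0,0.35],[0,0,0,0,0,0,0.35]]]' 30|grep -E 'force|pos|opening'
python3 -m jog '[[[0,0,0,0,0,0,0.2],[0,0,0,0,0,0,0.1],[0,0,0,0,0,0,0],[0,0,0,0,0,0,0],[0,0,0,0,0,0,0]]]' 30|grep -E 'force|pos|opening'
python3 -m jog '[[[0,0,-10,0,0,0,0],[0,0,-30,0,0,0,0],[0,0,-40,0,0,0,0],[0,0,-40,0,0,0,0],[0,0,0,0,0,0,0]]]' 40|grep -E 'force|pos|opening'; python3 go.py .4802 -.3075 .10 -5.2
```

```text
eef_pos: [0.468, -0.0588, -0.0159]
wrist_force: [-0.1, 0.6, 0.2]
opening: 0.0301
grip_force: 0.0
eef_pos: [0.4679, -0.0588, -0.0158]
wrist_force: [-2.3, -0.4, 5.2]
opening: 0.0086
grip_force: 29.4
eef_pos: [0.47, -0.0588, 0.1068]
wrist_force: [0.4, -0.7, -1.1]
opening: 0.0084
grip_force: 38.8
t 56.4 pos [ 0.47   -0.0588  0.1068] yaw -5.1 F [ 0.4 -0.7 -1.1] open 0.0084 grip 38.8
down axis [ 0.007 -0.001 -1.   ] turn wz 0.1 shift BEFORE turn [-246.8   32.4    6.8] AFTER turn [-246.8   32.7    6.8]
```

```bash
python3 -m jog '[[[-30,4,0,0,0,0,0],[-45,6,0,0,0,0,0],[-45,6,0,0,0,0,0],[-45,6,0,0,0,0,0],[-40,6,0,0,0,0,0],[-30,4,0,0,0,0,0],[-10,2,0,0,0,0,0],[0,0,0,0,0,0,0]]]' 40|grep -E 'opening'; python3 -m jog '[[[0,0,0,0,0,0,0],[0,0,0,0,0,0,0]]]'|grep opening;python3 go.py .4802 -.3075 -.0105 -5.2
```

```text
opening: 0.0079
opening: 0.008
t 57.7 pos [ 0.48   -0.3043  0.104 ] yaw -5.0 F [ 0.1 -1.1  0.1] open 0.0080 grip 38.8
down axis [-0.  0. -1.] turn wz 0.2 shift BEFORE turn [ -3.2   0.5 114.5] AFTER turn [ -3.2   0.5 114.5]
```

```bash
python3 -m jog '[[[-3,0.5,25,0,0,0.2,0],[0,0,30,0,0,0,0],[0,0,25,0,0,0,0],[0,0,15,0,0,0,0],[0,0,8,0,0,0,0],[0,0,5,0,0,0,0],[0,0,3,0,0,0,0],[0,0,0,0,0,0,0]]]' 40|grep -E 'force|pos|opening'
python3 -m jog '[[[0,0,1.5,0,0,0,0],[0,0,1,0,0,0,0],[0,0,1,0,0,0,0],[0,0,0,0,0,0,0]]]' |grep -E 'force|pos|opening'
```

```text
eef_pos: [0.4802, -0.3089, -0.0069]
wrist_force: [0.5, 0.4, -0.1]
opening: 0.0079
grip_force: 38.8
eef_pos: [0.4801, -0.3089, -0.0106]
wrist_force: [0.5, 0.6, 0.6]
opening: 0.0078
grip_force: 38.8
```

```bash
python3 -m jog '[[[0,0,0.5,0,0,0,0],[0,0,0,0,0,0,0]]]' |grep -E 'force|pos'
python3 -m jog '[[[0,0,0,0,0,0,0.1],[0,0,0,0,0,0,0.2],[0,0,0,0,0,0,0.3],[0,0,0,0,0,0,0.3],[0,0,-20,0,0,0,0.3],[0,0,-40,0,0,0,0.3],[0,0,-60,0,0,0,0.35],[0,0,0,0,0,0,0.35]]]' |grep -E 'force|pos|opening'; python3 -c "
from h import *
findrings()" | grep -E 'turq|red|yel'; python3 go.py .4658 .0514 .10 -5.2
```

```text
eef_pos: [0.4801, -0.3089, -0.0107]
wrist_force: [-0.2, 0.9, 5.0]
grip_force: 39.3
eef_pos: [0.4839, -0.3101, 0.1151]
wrist_force: [0.1, -0.0, -0.5]
opening: 0.0298
grip_force: 0.0
turq top@zmid [ 0.5355 -0.2586] tri [ 0.5315 -0.2524  0.023 ] err 7.3 dia mm [76. 79.] scn [171. 140.] top [382. 180.]
red top@zmid [ 0.4495 -0.3076] tri [ 0.4489 -0.3042  0.02  ] err 0.8 dia mm [78. 81.] scn [183. 120.] top [399. 206.]
red top@zmid [ 0.5104 -0.1667] tri [ 0.4938 -0.1421  0.0658] err 33.5 dia mm [ 89. 229.] scn [206. 144.] top [354. 188.]
yel top@zmid [0.2558 0.367 ] tri [ 0.2516  0.3726 -0.0067] err 6.2 dia mm [107. 110.] scn [396. 227.] top [189. 273.]
yel top@zmid [0.2826 0.1993] tri [ 0.2791  0.2022 -0.0015] err 6.2 dia mm [105. 107.] scn [341. 192.] top [242. 263.]
yel top@zmid [0.433  0.0534] tri [0.4305 0.057  0.0371] err 5.6 dia mm [74. 75.] scn [264. 179.] top [286. 214.]
yel top@zmid [ 0.6707 -0.3682] tri [ 0.5434 -0.0746  0.1994] err 434.4 dia mm [ 30. 205.] scn [264. 179.] top [414. 137.]
t 60.5 pos [ 0.4803 -0.3092  0.1105] yaw -5.3 F [-1.1  1.1  0.3] open 0.0300 grip 0.0
down axis [ 0.002 -0.002 -1.   ] turn wz -0.1 shift BEFORE turn [357.7 -47.8  10.5] AFTER turn [357.8 -47.2  10.5]
```

```bash
python3 -m jog '[[[35,-5,0,0,0,0,0.35],[50,-7,0,0,0,0,0.35],[50,-7,0,0,0,0,0.35],[50,-7,0,0,0,0,0.35],[50,-7,0,0,0,0,0.35],[50,-7,0,0,0,0,0.35],[45,-5,0,0,0,0,0.35],[23,-2,10,0,0,0,0.35]]]' 30|grep opening;python3 -m jog '[[[0,0,0,0,0,0,0.35],[0,0,0,0,0,0,0.35]]]'|grep opening;python3 go.py .4659 .0509 -.0160 -5.2;python3 -c "
from h import *
findrings()" | grep -E 'turq|red|yel'
```

```text
opening: 0.03
opening: 0.0298
t 61.8 pos [0.4653 0.0459 0.0983] yaw -5.4 F [0.  0.2 0.3] open 0.0298 grip 0.0
down axis [-0.002 -0.001 -1.   ] turn wz -0.2 shift BEFORE turn [5.000e+00 1.000e-01 1.143e+02] AFTER turn [5.000e+00 1.000e-01 1.143e+02]
turq top@zmid [ 0.5356 -0.2586] tri [ 0.5317 -0.2526  0.0227] err 7.0 dia mm [76. 79.] scn [171. 140.] top [382. 180.]
red top@zmid [ 0.4038 -0.2896] tri [ 0.4159 -0.2928  0.0325] err 30.8 dia mm [ 54. 344.] scn [189. 113.] top [394. 221.]
red top@zmid [ 0.449 -0.308] tri [ 0.4486 -0.3049  0.0194] err 0.6 dia mm [79. 82.] scn [183. 120.] top [399. 206.]
red top@zmid [ 0.534  -0.3298] tri [ 0.5008 -0.2769  0.0799] err 73.4 dia mm [66. 70.] scn [183. 120.] top [405. 180.]
red top@zmid [ 0.5528 -0.1648] tri [ 0.5367 -0.1267  0.1862] err 8.2 dia mm [143. 738.] scn [183. 120.] top [353. 175.]
yel top@zmid [0.2558 0.3669] tri [0.2561 0.3661 0.0211] err 2.7 dia mm [107. 110.] scn [394. 220.] top [189. 273.]
yel top@zmid [0.2826 0.1992] tri [0.2827 0.1996 0.021 ] err 2.5 dia mm [105. 107.] scn [339. 187.] top [242. 263.]
yel top@zmid [0.4237 0.0692] tri [0.429  0.0651 0.0252] err 14.5 dia mm [62. 72.] scn [263. 184.] top [282. 217.]
yel top@zmid [ 0.671 -0.369] tri [ 0.5464 -0.0779  0.1863] err 438.5 dia mm [ 31. 208.] scn [263. 184.] top [414. 137.]
```

```bash
python3 -m jog '[[[4,0,25,0,0,-0.2,0.35],[0,0,25,0,0,0,0.35],[0,0,25,0,0,0,0.35],[0,0,20,0,0,0,0.35],[0,0,10,0,0,0,0.35],[0,0,6,0,0,0,0.35],[0,0,3,0,0,0,0.35],[0,0,0,0,0,0,0.35]]]' 30|grep -E 'force|pos|opening'
python3 -m jog '[[[0,0,0,0,0,0,0.2],[0,0,0,0,0,0,0.1],[0,0,0,0,0,0,0],[0,0,0,0,0,0,0],[0,0,0,0,0,0,0]]]' 30|grep -E 'force|pos|opening'
python3 -m jog '[[[0,0,-10,0,0,0,0],[0,0,-30,0,0,0,0],[0,0,-40,0,0,0,0],[0,0,-40,0,0,0,0],[0,0,0,0,0,0,0]]]' 40|grep -E 'force|pos|opening'; python3 go.py .4906 -.1939 .10 -5.2
```

```text
eef_pos: [0.4665, 0.0509, -0.0149]
wrist_force: [0.4, 0.6, 0.3]
opening: 0.03
grip_force: 0.0
eef_pos: [0.4665, 0.051, -0.0148]
wrist_force: [-0.9, 0.1, 4.9]
opening: 0.0085
grip_force: 28.6
eef_pos: [0.4684, 0.0515, 0.1078]
wrist_force: [-0.6, 0.2, -0.7]
opening: 0.0082
grip_force: 37.8
t 64.1 pos [0.4684 0.0515 0.1078] yaw -5.1 F [-0.6  0.2 -0.7] open 0.0082 grip 37.8
down axis [ 0.007  0.    -1.   ] turn wz 0.1 shift BEFORE turn [-242.4   44.     7.8] AFTER turn [-242.4   44.3    7.8]
```

```bash
python3 -m jog '[[[-30,6,0,0,0,0,0],[-45,9,0,0,0,0,0],[-45,8,0,0,0,0,0],[-45,8,0,0,0,0,0],[-40,8,0,0,0,0,0],[-30,6,0,0,0,0,0],[-7,1,0,0,0,0,0],[0,0,0,0,0,0,0]]]' 40|grep -E 'opening'; python3 -m jog '[[[0,0,0,0,0,0,0],[0,0,0,0,0,0,0]]]'|grep opening;python3 go.py .4906 -.1939 -.0095 -5.2
```

```text
opening: 0.0079
opening: 0.008
t 65.4 pos [ 0.4906 -0.1927  0.1049] yaw -5.0 F [0.1 0.1 0.2] open 0.0080 grip 37.8
down axis [ 0.  0. -1.] turn wz 0.2 shift BEFORE turn [-1.200e+00  1.000e-01  1.144e+02] AFTER turn [-1.200e+00  1.000e-01  1.144e+02]
```

```bash
python3 -m jog '[[[0,0,25,0,0,0.2,0],[0,0,30,0,0,0,0],[0,0,25,0,0,0,0],[0,0,15,0,0,0,0],[0,0,8,0,0,0,0],[0,0,5,0,0,0,0],[0,0,3,0,0,0,0],[0,0,0,0,0,0,0]]]' 40|grep -E 'force|pos|opening'
python3 -m jog '[[[0,0,1.5,0,0,0,0],[0,0,1,0,0,0,0],[0,0,1.2,0,0,0,0],[0,0,0,0,0,0,0]]]' |grep -E 'force|pos|opening'
```

```text
eef_pos: [0.4907, -0.1943, -0.0059]
wrist_force: [0.1, 0.7, -0.2]
opening: 0.0081
grip_force: 37.8
eef_pos: [0.4906, -0.1942, -0.0097]
wrist_force: [-0.7, -0.6, 2.1]
opening: 0.0081
grip_force: 38.0
```

```bash
python3 -m jog '[[[0,0,0,0,0,0,0.1],[0,0,0,0,0,0,0.2],[0,0,0,0,0,0,0.3],[0,0,0,0,0,0,0.3],[0,0,-20,0,0,0,0.3],[0,0,-40,0,0,0,0.3],[0,0,-60,0,0,0,0.35],[0,0,-60,0,0,0,0.35]]]' |grep -E 'force|opening'; python3 -m jog '[[[0,-20,-60,0,0,0,0.5],[0,-30,-60,0,0,0,0.5],[0,-30,-45,0,0,0,0.5],[0,0,0,0,0,0,0.5],[0,0,0,0,0,0,0.5]]]' |grep -E 'force|opening';python3 go.py .6163 -.2625 .33 -5.2; python3 -c "
from h import *
I=findrings()
cv2.imwrite('pics/w2.png',np.hstack([cv2.resize(I['scene'][30:350,120:400,::-1],(400,457)),cv2.resize(I['top'][100:260,160:440,::-1],(400,228)).repeat(1,0) if 0 else cv2.copyMakeBorder(cv2.resize(I['top'][100:260,160:440,::-1],(400,228)),0,229,0,0,0)]))"
```

```text
wrist_force: [1.3, -1.4, 0.7]
opening: 0.0299
grip_force: 0.0
wrist_force: [0.4, 0.6, -1.2]
opening: 0.0426
grip_force: 0.0
t 68.5 pos [ 0.4128 -0.1865  0.3307] yaw -5.3 F [ 0.4  0.6 -1.2] open 0.0426 grip 0.0
down axis [ 0.    -0.001 -1.   ] turn wz -0.1 shift BEFORE turn [-56.9 209.6   0.7] AFTER turn [-57.2 209.6   0.7]
turq top@zmid [ 0.5356 -0.2586] tri [ 0.5317 -0.2526  0.0227] err 7.0 dia mm [76. 79.] scn [171. 140.] top [382. 180.]
red top@zmid [ 0.4016 -0.2139] tri [ 0.4387 -0.2273  0.0625] err 90.4 dia mm [ 21. 182.] scn [183. 120.] top [371. 222.]
red top@zmid [ 0.4497 -0.2957] tri [ 0.4516 -0.2918  0.0292] err 6.4 dia mm [72. 77.] scn [183. 120.] top [395. 206.]
red top@zmid [ 0.538  -0.3799] tri [ 0.4958 -0.3179  0.0588] err 107.1 dia mm [ 26. 145.] scn [183. 120.] top [420. 178.]
yel top@zmid [0.2559 0.3669] tri [0.2573 0.365  0.0177] err 1.7 dia mm [107. 110.] scn [392. 220.] top [189. 273.]
yel top@zmid [0.2825 0.1993] tri [0.2827 0.1997 0.021 ] err 2.5 dia mm [106. 107.] scn [339. 187.] top [242. 263.]
yel top@zmid [ 0.4598 -0.1927] tri [ 0.4596 -0.1893  0.0253] err 0.7 dia mm [75. 77.] scn [202. 139.] top [363. 204.]
yel top@zmid [ 0.6708 -0.3686] tri [ 0.5672 -0.2055  0.1516] err 241.0 dia mm [ 30. 214.] scn [202. 139.] top [414. 137.]
```

View pics/w2.png

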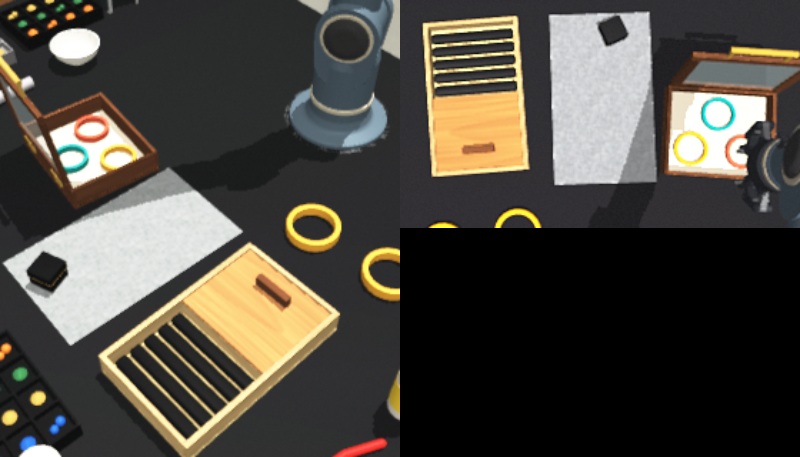

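The picture shows three large bangles flat in the case at (92,127), (70,157) and (118,157), the box cover fully home, and the ring box untouched. Next I'll shut the lid.

```bash
python3 -m jog '[[[-8,28,0,0,0,0,0.5],[-12,45,0,0,0,0,0.5],[-12,45,0,0,0,0,0.5],[-12,45,0,0,0,0,0.5],[-9,30,0,0,0,0,0.5],[-3,15,0,0,0,0,0.5],[0,0,0,0,0,0,0.5],[0,0,0,0,0,0,0.5]]]' |grep -E 'force|opening';python3 go.py .6163 -.2625 .2537 -5.2
```

```text
wrist_force: [0.3, 0.4, 0.6]
opening: 0.0429
grip_force: 0.0
t 69.6 pos [ 0.6146 -0.2612  0.3293] yaw -5.2 F [0.3 0.4 0.6] open 0.0429 grip 0.0
down axis [-0.002  0.001 -1.   ] turn wz -0.0 shift BEFORE turn [-1.1  1.8 75.6] AFTER turn [-1.1  1.8 75.6]
```

```bash
python3 -m jog '[[[0,0,20,0,0,0,0.5],[0,0,20,0,0,0,0.5],[0,0,15,0,0,0,0.5],[0,0,10,0,0,0,0.5],[0,0,8,0,0,0,0.5],[0,0,2,0,0,0,0.5],[0,0,0,0,0,0,0.5]]]' 30|grep -E 'force|opening|pos'
python3 -m jog '[[[0,0,0,0,0,0,0.3],[0,0,0,0,0,0,0.1],[0,0,0,0,0,0,0],[0,0,0,0,0,0,0],[0,0,0,0,0,0,0],[0,0,0,0,0,0,0]]]' 30|grep -E 'force|opening|pos'
```

```text
eef_pos: [0.6153, -0.2619, 0.2557]
wrist_force: [-0.8, 0.6, -0.1]
opening: 0.0426
grip_force: 0.0
eef_pos: [0.6154, -0.2619, 0.2559]
wrist_force: [0.5, -0.5, 2.7]
opening: 0.0106
grip_force: 29.6
```

```bash
python3 -m jog '[[[0,-6,-0.6,0,0,0,0],[0,-12,-0.9,0,0,0,0],[0,-12,-0.3,0,0,0,0],[0,-12,0.3,0,0,0,0],[0,-12,0.9,0,0,0,0],[0,-11.9,1.6,0,0,0,0],[0,-11.8,2.2,0,0,0,0],[0,-11.7,2.8,0,0,0,0]]]' 30|grep -E 'force|opening|pos'
python3 -m jog '[[[0,-11.5,3.4,0,0,0,0],[0,-11.4,4,0,0,0,0],[0,-11.1,4.6,0,0,0,0],[0,-10.9,5.2,0,0,0,0]]]' 30|grep -E 'force|opening|pos'
```

```text
eef_pos: [0.525, -0.2534, 0.2489]
wrist_force: [-1.8, 1.5, 5.8]
opening: 0.0106
grip_force: 30.7
eef_pos: [0.4805, -0.2492, 0.2315]
wrist_force: [-0.1, 1.9, 2.7]
opening: 0.0104
grip_force: 30.0
```

```bash
python3 -m jog '[[[0,-10.6,5.7,0,0,0,0],[0,-10.3,6.3,0,0,0,0],[0,-9.9,6.8,0,0,0,0],[0,-9.6,7.3,0,0,0,0],[0,-9.2,7.8,0,0,0,0]]]' 30|grep -E 'force|opening|pos'
python3 -m jog '[[[0,-8.7,8.3,0,0,0,0],[0,-8.3,8.7,0,0,0,0],[0,-7.8,9.2,0,0,0,0],[0,-7.3,9.6,0,0,0,0],[0,-6.8,9.9,0,0,0,0]]]' 30|grep -E 'force|opening|pos'
```

```text
eef_pos: [0.4315, -0.2447, 0.1976]
wrist_force: [0.9, 2.2, 0.4]
opening: 0.0107
grip_force: 29.6
eef_pos: [0.3926, -0.241, 0.1518]
wrist_force: [1.0, 4.0, -0.9]
opening: 0.0108
grip_force: 29.2
```

```bash
python3 -m jog '[[[0,-6.3,10.3,0,0,0,0],[0,-5.7,10.6,0,0,0,0],[0,-5.2,10.9,0,0,0,0],[0,-4.6,11.1,0,0,0,0],[0,-4,11.4,0,0,0,0]]]' 30|grep -E 'force|opening|pos'
python3 -m jog '[[[0,-3.4,11.5,0,0,0,0],[0,-2.8,11.7,0,0,0,0],[0,-2.2,11.8,0,0,0,0],[0,-1.6,11.9,0,0,0,0],[0,0,0,0,0,0,0]]]' 30|grep -E 'force|opening|pos'
```

```text
eef_pos: [0.3676, -0.2388, 0.0975]
wrist_force: [2.9, 4.0, -1.1]
opening: 0.01
grip_force: 29.2
eef_pos: [0.3587, -0.238, 0.0506]
wrist_force: [3.7, 4.5, -1.5]
opening: 0.0102
grip_force: 29.3
```

```bash
python3 -m jog '[[[0,-0.5,6,0,0,0,0],[0,-0.3,6,0,0,0,0],[0,0,4,0,0,0,0],[0,0,3,0,0,0,0],[0,0,2,0,0,0,0],[0,0,0,0,0,0,0]]]' 30|grep -E 'force|opening|pos'
python3 -m jog '[[[0,0,1.5,0,0,0,0],[0,0,1.5,0,0,0,0],[0,0,0,0,0,0,0]]]' 30|grep -E 'force|opening|pos'
python3 -m jog '[[[0,0,1,0,0,0,0],[0,0,0,0,0,0,0]]]' 30|grep -E 'force|opening|pos'
```

```text
eef_pos: [0.358, -0.2382, 0.0324]
wrist_force: [-3.8, 8.5, 30.2]
opening: 0.01
grip_force: 32.4
eef_pos: [0.358, -0.239, 0.0307]
wrist_force: [-8.5, 8.7, 46.8]
opening: 0.0103
grip_force: 35.7
eef_pos: [0.358, -0.2392, 0.0299]
wrist_force: [-9.2, 9.4, 49.2]
opening: 0.0103
grip_force: 36.6
```

```bash
python3 -m jog '[[[0,0,-1,0,0,0,0],[0,0,-1,0,0,0,0],[0,0,0,0,0,0,0]]]' 30|grep -E 'force|opening|pos'
python3 - <<'E'
from h import *
t=shot("top");s=shot("scene");np.save("t1.npy",t);np.save("s1.npy",s)
d=lambda a,b:cv2.resize(a,(400,348),interpolation=cv2.INTER_CUBIC)
s0=np.load("scene0.npy")
cv2.imwrite("pics/lid.png",np.hstack([d(s0[85:185,125:240,::-1],0),d(s[85:185,125:240,::-1],0)]))
E
```

```text
eef_pos: [0.3579, -0.2391, 0.0302]
wrist_force: [-2.8, 4.7, 25.6]
opening: 0.0104
grip_force: 34.4
```

View pics/lid.png

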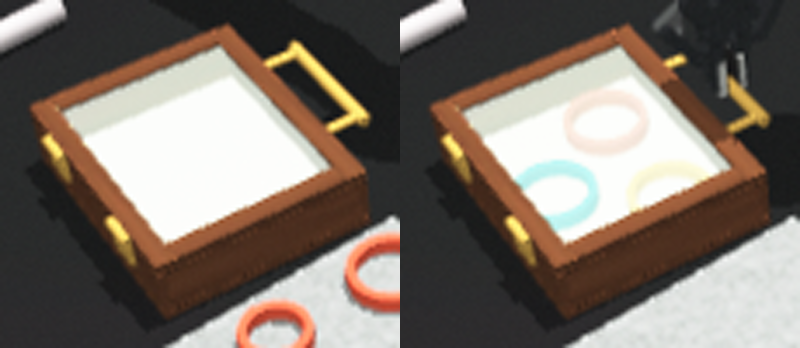

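The lid outline and bar end, (366,120) against (765,120), match the original shut picture, so the lid is shut and the fingers had only slid on the bar. I'll release and retreat.

```bash
python3 -m jog '[[[0,0,-1,0,0,0,0],[0,0,0,0,0,0,0.1],[0,0,0,0,0,0,0.3],[0,0,0,0,0,0,0.5],[0,0,0,0,0,0,0.5],[0,0,-15,0,0,0,0.5],[0,0,-30,0,0,0,0.5],[0,0,-40,0,0,0,0.5]]]' 30|grep -E 'force|opening|pos'
python3 -m jog '[[[-30,0,-30,0,0,0,0.5],[-50,0,-20,0,0,0,0.5],[-50,0,0,0,0,0,0.5],[-50,0,0,0,0,0,0.5],[-50,0,0,0,0,0,0.5],[-50,0,0,0,0,0,0.5],[0,0,0,0,0,0,0.5],[0,0,0,0,0,0,0.5]]]'|grep -E 'force|opening|pos'
python3 - <<'E'
from h import *
t=shot("top");s=shot("scene")
d=lambda a:cv2.resize(a,(400,300),interpolation=cv2.INTER_CUBIC)
cv2.imwrite("pics/fin.png",np.vstack([np.hstack([d(s[:,:,::-1]),d(t[:,:,::-1])]),np.hstack([d(t[145:260,330:440,::-1]),d(t[105:230,165:260,::-1])])]))
E
```

```text
eef_pos: [0.3563, -0.2376, 0.1155]
wrist_force: [0.5, -0.6, 1.1]
opening: 0.0426
grip_force: 0.0
eef_pos: [0.3311, -0.5159, 0.1647]
wrist_force: [0.2, 0.3, -0.5]
opening: 0.0429
grip_force: 0.0
```

View pics/fin.png

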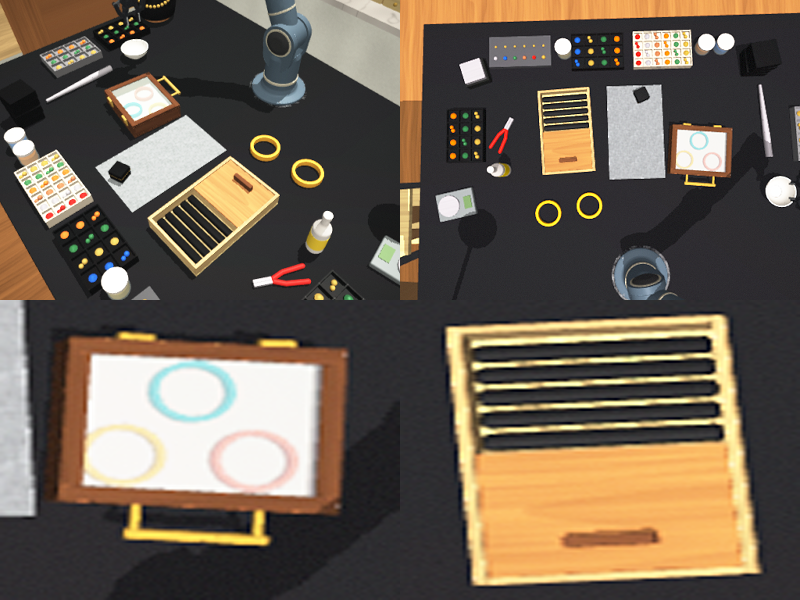

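The final view shows the lid shut over three flat bangles, the cover home with no blue showing, and the ring box and bottle in place.

```bash
python3 -c "
from workcell import arm
print(arm.close_job())"
```

```text
the job is handed in; nothing more can be done
None
```

The job is handed in: the three adult bangles lie flat in the case with its lid lowered shut, the two child bangles lie flat in the front well with its cover slid fully home, and the ring box and lacquer bottle were left standing.

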